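Fetch the end cap from behind the tall fittings

TASK

The short end cap for an order stands in the blue stock bin, hemmed in by three tall fittings. Stand all three tall fittings on the metal sorting tray, then put the cap dome up inside the cardboard order box, and then put each tall fitting back upright in the very place where it stood before. Knock nothing over, and leave the carton, the tin and the elbow where they are.

Things in the scene. Friction and masses are not known exactly. Their poses are not given: they have to be found in the camera images.
- coupling_center (a point): Straight pipe coupling: plain steel cylinder, 42 mm in diameter all the way up, 96 mm tall, with thin red rings near its ends and a wide dark bore at the top. Stands upright in the blue bin at the start, turned at random about its upright axis. The point is on its axis, half-way up, 48 mm above its underside; z points up along it. Mass about 0.28 kg, at random up to a third less or more.
- reducer_center (a point): Pipe reducer: steel, a wide round foot 48 mm in diameter (lowest 18 mm), a cone up to 28 mm height, then a slim neck 30 mm in diameter up to the top, 100 mm tall in all. Stands upright in the blue bin at the start, turned at random about its upright axis. The point is on its axis, half-way up, 50 mm above its underside; z points up along it. Mass about 0.24 kg, at random up to a third less or more.
- adapter_center (a point): Threaded adapter: a brass hexagon foot, 48 mm across flats (55 mm across corners) and 20 mm high, with a steel tube 36 mm in diameter rising from it, 94 mm tall in all. Stands upright in the blue bin at the start, turned at random about its upright axis. The point is on its axis, half-way up, 47 mm above its underside; z points up along it. Mass about 0.3 kg, at random up to a third less or more.
- cap_center (a point): Pipe end cap: short plain steel cylinder 40 mm in diameter, sides upright to 32 mm, with a closed, slightly domed top, 42 mm tall. Stands dome up in the blue bin behind and between the three tall fittings (one left, one right, one on the robot's side of it, in any order, their axes about 56 mm from its own). The point is on its axis, half-way up, 21 mm above its underside; z points up. About 0.14 kg.
- bin: Fixed open blue sheet-metal stock bin, 250 mm (its x) by 280 mm (its y) outside, 45 mm high, walls and floor 4 mm. Origin at the centre of its underside; x points to its far side. Blank white cards on its near and far face.
- tray: Fixed shallow bare-metal sorting tray, empty at the start, 240 mm (its x) by 150 mm (its y) outside, rim 15 mm high, walls and floor 3 mm. Origin at the centre of its underside. Stands left or right of the bin.
- box: Fixed open cardboard order box, empty at the start, 180 mm (its x) by 150 mm (its y) outside, 45 mm high, walls and floor 4 mm, with short flaps folded out at its two x ends. Origin at the centre of its underside. Stands on the other side of the bin from the tray.
- carton: Bystander: closed cardboard carton 80 x 120 x 70 mm high with a white band, beyond the tray or the box; origin at the centre of its underside. Leave alone.
- tin: Bystander: closed round bare-metal tin, 66 mm in diameter, 85 mm tall, beyond the tray or the box; origin at the centre of its underside. Leave alone.
- elbow: Bystander: steel pipe elbow lying flat between robot and bin, two 55 mm long legs along its x and y, 32 mm in diameter; origin on the table under its corner. Leave alone.
There are look-alikes about, which are no part of the job. What is shaped like the part that bears coupling_center but green or turquoise is not meant.

How it is judged (in metres and radians):
On the way, in this order (a step that is already met when the one before it is completed fails the run):
1. all three tall fittings stand upright on the sorting tray, released (x of coupling_center in the frame of tray between -0.108 and 0.108 m and y of coupling_center in the frame of tray between -0.063 and 0.063 m and z of coupling_center in the frame of tray between 0.045 and 0.057 m and angle between each of coupling_center, reducer_center, adapter_center's own z axis and vertical below 0.15 rad and linear speed of each of coupling, reducer, adapter below 0.03 m/s and contact force between each of coupling, reducer, adapter and the fingers below 0.3 N and x of reducer_center in the frame of tray between -0.108 and 0.108 m and y of reducer_center in the frame of tray between -0.063 and 0.063 m and z of reducer_center in the frame of tray between 0.047 and 0.059 m and x of adapter_center in the frame of tray between -0.108 and 0.108 m and y of adapter_center in the frame of tray between -0.063 and 0.063 m and z of adapter_center in the frame of tray between 0.044 and 0.056 m), for 0.2 s.
2. the cap stands dome up in the order box, released (x of cap_center in the frame of box between -0.075 and 0.075 m and y of cap_center in the frame of box between -0.06 and 0.06 m and z of cap_center in the frame of box between 0.019 and 0.031 m and angle between cap_center's own z axis and vertical below 0.15 rad and linear speed of cap below 0.03 m/s and contact force between cap and the fingers below 0.3 N), for 0.2 s.
At the end, for the whole second after the job is handed in: The cap stands dome up on the floor of the order box, and each of the three tall fittings stands upright (within 0.15 rad) within 15 mm of the place where it stood at the start; all are released and at rest (all of step 2 and distance of each of coupling_center, reducer_center, adapter_center from where it was at the start of the episode below 0.015 m and angle between each of coupling_center, reducer_center, adapter_center's own z axis and vertical below 0.15 rad and linear speed of each of coupling, reducer, adapter below 0.03 m/s and contact force between each of coupling, reducer, adapter and the fingers below 0.3 N); the robot touches nothing.
It fails at once if a fitting is knocked over (tipped more than 0.7 rad) (angle between any of coupling_center, reducer_center, adapter_center, cap_center's own z axis and vertical above 0.7 rad).
It fails at once if the carton, the tin or the elbow is moved more than 20 mm (distance of any of carton, tin, elbow from where it was at the start of the episode above 0.02 m).
It also fails if it takes over 144 s, if anything falls off the work surface, if the arm or the gripper's body presses on something with over 40 N, if the wrist force passes 120 N, or if a joint passes its speed limit or range.

ROBOT

A 6-joint arm with a two-finger parallel gripper is mounted at the origin on the work surface. World frame = base frame: x ahead of the robot, y to its left, z up, the work surface at z = 0. Lengths are in mm, angles in rad, forces in N, time in s.
With the tool pointing down it reaches from about 350 to 875 mm from the base axis. Payload 4.2 kg.
Tool frame: the origin (TCP) lies midway between the tips of the shut fingers; the grasp point (between the pads) lies 19 mm behind it; z points along the fingers, y is the direction in which the jaws open and shut (so a half turn about z gives the same grasp; the last joint's range is limited). The gripper opens to 85 mm and grips with 20 to 120 N. Pads are 22 mm wide; open, the fingers measure 114 mm over their backs; the gripper's body (76 mm by 85 mm) begins 54 mm behind the grasp point. The pads swing forward as they close: fully open they stand 13 mm farther back than shut.
Start: joints at [-0.896, 0.385, 0.008, 0, -1.194, -0.259], TCP at [252.464, -571.718, 231.312] pointing down, gripper open.
Joint ranges: [-3.14, 3.14], [-1.21, 2.06], [-1.07, 1.41], [-3.16, 2.05], [-2.99, -0.16], [-3.1, 3.1]. Speed limits (rad/s): [2.79, 2.79, 3.14, 3.14, 3.14, 3.14].

INTERFACE

Orientations are given as a unit quaternion [x, y, z, w].
In Python, from bench import arm, eyes, nets gives the robot as it stands.
- The arm moves only by the tool jog_arm, never from a script. Its argument "rows" is a list of rows, each a list of 3 entries, a list of its own where there are three numbers: the shift along the tool's x, y, z in cm, then the turn, a rotation vector about the tool's x, y, z in degrees, then the finger opening in cm, from 0 to 8.54. In form: [[[x, y, z], [ax, ay, az], jaw], ...]. A call has 1 to 10 rows; each row shifts and turns the commanded pose from where the row before left it, along the tool's axes as they then stand; what a row does not reach is not made up. A row lasts 1/8 s, in which the tool goes at most 62.5 mm and 10.7 degrees, less where a joint would pass 70% of its speed; a pose out of reach is approached as far as the arm can. A call with a gripper value outside its range is refused whole. The fingers move at their own pace and stop on an object; the grip force is fixed at half the most. Time passes only in rows, so rows that do not move let the fingers close. It gives the time, the measured TCP pose, the force and the opening at its end, in the units of the state.
- arm.read_state(): the state, without advancing time (a new reading comes with each control period).
- eyes.get_image(name): name is "scene" or "top"; returns the picture (400x640x3 uint8, red, green, blue); there is no depth.
- eyes.camera_model(name): a dict with "K" (3x3 intrinsics, pixels), "rvec" (rotation vector, rad) and "tvec" (3), from world to camera coordinates, as OpenCV has them. Camera axes: x right, y down, z forward; pixel columns grow to the right and rows downward; lengths in mm; the calibration is good to about 2 mm. A picture is of the moment at which its call begins. camera_model takes no time and is no camera call.
- arm.job_done(): hands the job in, once; it reports no verdict.
Trained networks look in the newest picture that a camera, given by its name, has taken for a name from the list of things; names that differ only in an ending like _2 or _b are one class to them, and where a whole thing is asked for, a point or a joint stands for the part that bears it (a point fixed in the world has none). Each returns a list of dicts, best first, with "conf" (0 to 1); they miss things now and then, are a little off and sometimes report something else, mostly with a low value. They report only what shows in the picture. A call takes as long as a camera call. They do not tell look-alikes from the thing itself.
- nets.boxes_of(camera, name): "position" ([column, row] as shares, 0 to 1, of the picture: columns of its width, rows of its height, amid what is visible of it).
The state is a dict: "clock": time; "joints": joint angles; "joint_vel": joint speeds; "joint_efforts": joint torques, N m; "position": TCP position; "ee_rot": TCP orientation; "contact_force": force on the tool from outside, world axes, zero at the start; "wrist_torque": the same for the moment, N m; "gripper_width": finger opening in mm.
Only numpy, scipy, OpenCV 4.12 (cv2) and the standard library are available. Lean on these libraries where they do the work, as an engineer would, in place of code of your own. Each camera call takes 0.05 s, during which the arm holds its last target.

## Working session

There is one attempt and no reset: what is moved stays moved. The work goes in short steps, Python scripts to look and compute and a tool call to move; the robot and the scene stay as the last step left them, time stands still between calls to the robot, and variables do not carry over. Pictures are saved under pics/ and viewed, and the job is handed in when it is done.

Besides the shell and the picture viewer there is one more tool, called after ">>>" by a JSON object that holds its "method" and its "body", one argument or row to a line. jog_arm: Moves the arm, as the interface text tells. Its arguments: {"type":"object","properties":{"rows":{"type":"array","items":{"type":"array"}}},"required":["rows"]}

```bash
mkdir -p pics; ls; python3 - <<'E'
from bench import arm, eyes, nets
import cv2
s=arm.read_state(); print(s)
for n in("scene","top"):
    im=eyes.get_image(n); cv2.imwrite(f"pics/{n}0.png",im[:,:,::-1])
    print(n,eyes.camera_model(n))
E
```

```text
pics
{'clock': 0.0, 'joints': array([-8.96415338e-01,  3.85564329e-01,  6.65312949e-03, -5.14858434e-04,
       -1.19401457e+00, -2.58589112e-01]), 'joint_vel': array([ 1.54470800e-04,  1.97932575e-04, -9.10807363e-05, -8.72449027e-04,
       -1.08440869e-03, -1.16426918e-04]), 'joint_efforts': array([-1.01086483e-03, -3.92289627e+01,  1.88403511e+01,  4.18618441e+00,
       -4.70101790e-03, -4.05964244e-06]), 'position': array([ 252.22958931, -571.21143896,  230.22523112]), 'ee_rot': array([-2.06308553e-01,  9.78486377e-01,  1.05857190e-03, -2.65152160e-04]), 'contact_force': array([-0.07494263,  0.61437573,  0.59333528]), 'wrist_torque': array([-0.02517585, -0.00959808,  0.0049089 ]), 'gripper_width': 85.02841620957808}
scene {'K': array([[427.70758897,   0.        , 321.46775154],
       [  0.        , 427.70758897, 205.80999405],
       [  0.        ,   0.        ,   1.        ]]), 'rvec': array([ 1.71134299,  1.70088857, -0.82084207]), 'tvec': array([ -16.09679714, -311.08830452, 1595.57066647])}
top {'K': array([[519.38653091,   0.        , 314.74182625],
       [  0.        , 519.38653091, 190.52550615],
       [  0.        ,   0.        ,   1.        ]]), 'rvec': array([ 2.12683106, -2.18192309,  0.16418207]), 'tvec': array([  10.5172966 ,  585.686423  , 1314.20832234])}
```

View pics/scene0.png

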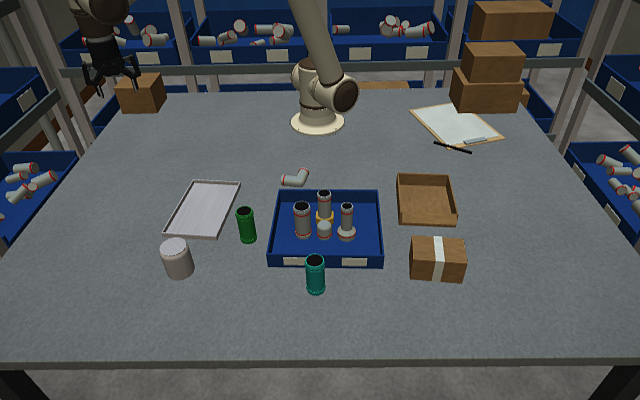

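View pics/top0.png

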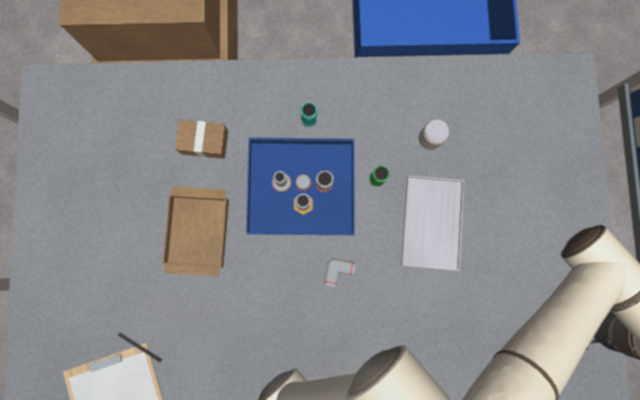

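```bash
python3 - <<'E'
import cv2, numpy as np
a=cv2.imread('pics/scene0.png')[175:275,260:390]; b=cv2.imread('pics/top0.png')[130:245,240:395]
cv2.imwrite('pics/c_scene.png',cv2.resize(a,None,fx=6,fy=6,interpolation=cv2.INTER_CUBIC))
cv2.imwrite('pics/c_top.png',cv2.resize(b,None,fx=5,fy=5,interpolation=cv2.INTER_CUBIC))
E
```

```text
(no output)
```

View pics/c_scene.png

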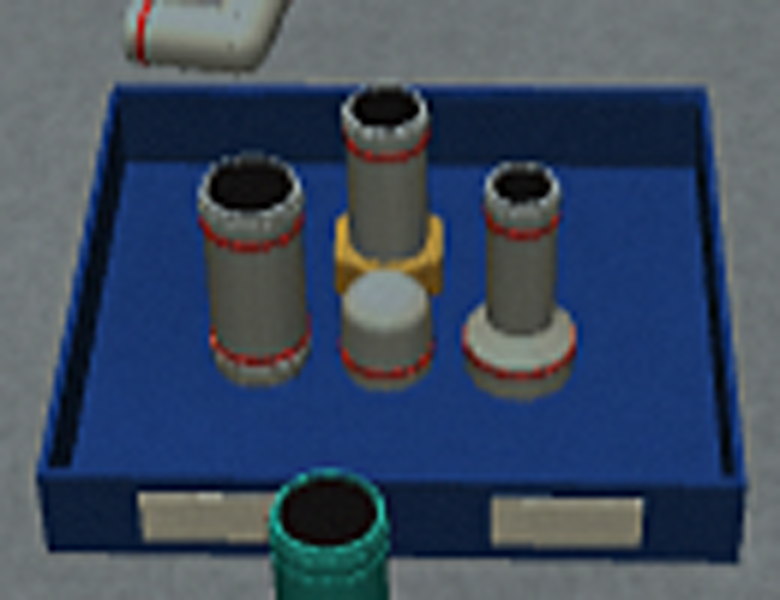

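View pics/c_top.png

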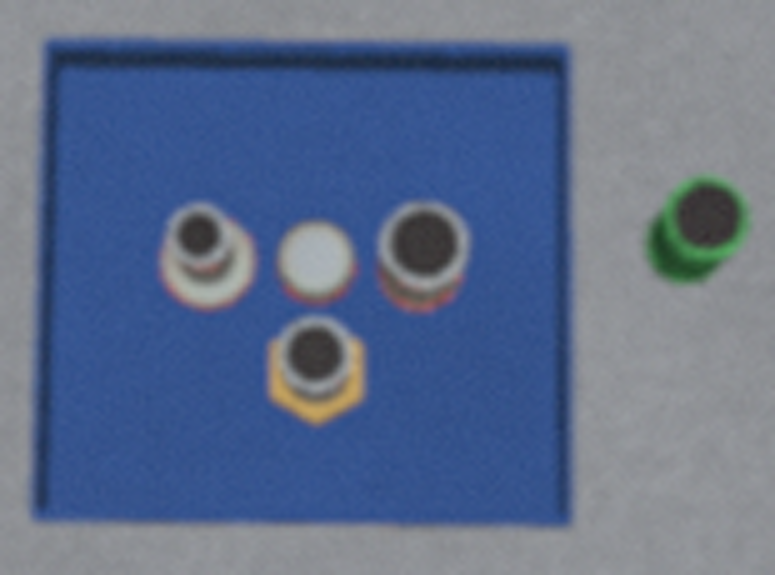

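```bash
cat > h.py <<'E'
import numpy as np, cv2
from bench import eyes
M={n:eyes.camera_model(n) for n in("scene","top")}
def px2w(cam,uv,z):
    m=M[cam];R=cv2.Rodrigues(m["rvec"])[0];t=m["tvec"]
    d=R.T@np.linalg.inv(m["K"])@np.array([*uv,1.]);c=-R.T@t
    return c+d*(z-c[2])/d[2]
def proj(cam,P):
    m=M[cam];return cv2.projectPoints(np.float64(P).reshape(-1,3),m["rvec"],m["tvec"],m["K"],None)[0].reshape(-1,2)
E
python3 - <<'E'
from h import *
T=lambda u,v:((u+.5)/5-.5+240,(v+.5)/5-.5+130)
S=lambda u,v:((u+.5)/6-.5+260,(v+.5)/6-.5+175)
for n,z,t,s in(("coup",100,(425,242),(251,185)),("red",104,(200,234),(522,187)),("adap",98,(316,352),(386,108))):
    print(n,px2w("top",T(*t),z).round(1),px2w("scene",S(*s),z).round(1))
print("cap",px2w("top",T(316,260),43).round(1),px2w("scene",S(387,298),43).round(1))
print("coup base scene; cap base", px2w("scene",S(387,368),4))
for n,z,ps in(("bin",45,[(45,40),(568,45),(570,522),(35,520)]),):
    print(n,[px2w("top",T(*p),z).round(1)[:2] for p in ps])
print("bin scene",[px2w("scene",S(*p),45).round(1)[:2] for p in[(40,475),(745,487),(705,88),(113,85)]])
print("tray",[px2w("top",p,15).round(1)[:2] for p in[(408,176),(464,179),(460,270),(403,266)]])
print("box",[px2w("top",p,45).round(1)[:2] for p in[(171,193),(227,195),(222,268),(166,266)]])
print("carton",[px2w("top",p,70).round(1)[:2] for p in[(178,122),(226,122),(226,157),(178,154)]],"tin",px2w("top",(435,132),85),"green",px2w("top",(381,173),96),"turq",px2w("top",(309,110),96),"elbow",px2w("top",(333,267),16))
E
```

```text
coup [608.5 -29.1 100. ] [604.2 -29.  100. ]
red [614.7  83.1 104. ] [612.8  83.3 104. ]
adap [554.7  26.7  98. ] [551.   27.2  98. ]
cap [609.8  26.1  43. ] [612.4  26.5  43. ]
coup base scene; cap base [614.86820876  25.80840414   4.        ]
bin [array([730.4, 166.2]), array([ 721.1, -109.6]), array([ 469.8, -101.4]), array([477.9, 173.5])]
bin scene [array([ 716.2, -111.2]), array([727.5, 166.7]), array([471.6, 175.5]), array([ 462.3, -103. ])]
tray [array([ 622.5, -255.3]), array([ 610.6, -405. ]), array([ 370.5, -378.5]), array([ 384.8, -230. ])]
box [array([588. , 368.3]), array([579.1, 223.4]), array([392.1, 236.6]), array([400.9, 378.7])]
carton [array([769.9, 345.8]), array([767. , 221.6]), array([674.4, 221.8]), array([685.2, 345. ])] tin [ 723.79794551 -316.92412369   85.        ] green [ 618.43464185 -171.63198276   96.        ] turq [786.34082134   5.5304037   96.        ] elbow [386.99857457 -47.07160422  16.        ]
```

```bash
python3 - <<'E'
import cv2
a=cv2.imread('pics/top0.png')
cv2.imwrite('pics/c_tray.png',cv2.resize(a[165:280,395:475],None,fx=5,fy=5,interpolation=cv2.INTER_CUBIC))
cv2.imwrite('pics/c_box.png',cv2.resize(a[180:280,155:240],None,fx=5,fy=5,interpolation=cv2.INTER_CUBIC))
E
```

```text
(no output)
```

View pics/c_tray.png

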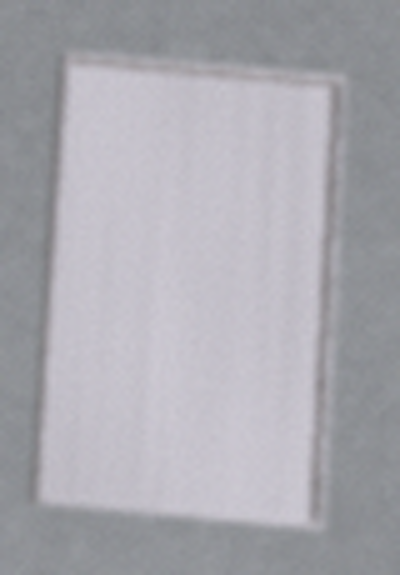

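View pics/c_box.png

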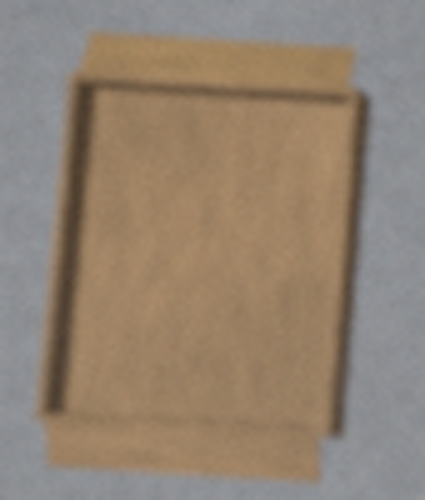

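In the pictures the only coupling candidates are the steel one in the bin (scene 302,206 and top 325,178), a green one (scene 246,224 and top 381,173) and a turquoise one (scene 315,272 and top 309,110). The close crop shows a plain steel cylinder with red rings and no hex foot or cone, so I choose the steel one. The reducer is at top (280,177), the adapter with its brass hex at (303,200), and the cap at (303,182). The tray is on the robot's right and the box on its left.

First I turn the tool so the jaws open along world x.

>>> {"method": "jog_arm", "body": {
  "rows": [
    [[0,0,0],[0,0,-9.5],8.5],
    [[0,0,0],[0,0,-9.5],8.5],
    [[0,0,0],[0,0,-9.5],8.5],
    [[0,0,0],[0,0,-9.5],8.5],
    [[0,0,0],[0,0,-9.5],8.5],
    [[0,0,0],[0,0,-9.5],8.5],
    [[0,0,0],[0,0,-9.2],8.5]
  ]
}}

```text
clock: 0.98
position: [252.3, -571.4, 230.6]
ee_rot: [0.709, -0.705, -0.001, -0.0]
contact_force: [-0.6, -0.1, -0.1]
gripper_width: 84.8
```

```bash
cat > g.py <<'E'
import sys, numpy as np
from bench import arm
from scipy.spatial.transform import Rotation as Rt
def show(*tg):
    s=arm.read_state(); R=Rt.from_quat(s["ee_rot"]).as_matrix(); p=np.array(s["position"])
    print("t",round(s["clock"],2),"p",p.round(1),"w",round(s["gripper_width"],1),"F",np.round(s["contact_force"],1),"\nR",R.round(3).tolist(),"j",np.round(s["joints"],2))
    for t in tg: print(t,"tool shift cm",(R.T@(np.array(t)-p)/10).round(2))
if __name__=="__main__": show(*[eval(a) for a in sys.argv[1:]])
E
python3 g.py "(606.5,-29,180)" "(606.5,-29,50)"
```

```text
t 0.97 p [ 252.3 -571.4  230.6] w 84.8 F [-0.6 -0.1 -0.1] 
R [[0.006, -1.0, -0.001], [-1.0, -0.006, 0.001], [-0.001, 0.001, -1.0]] j [-0.9   0.39  0.01 -0.   -1.19  0.9 ]
(606.5, -29, 180) tool shift cm [-54.04 -35.72   5.11]
(606.5, -29, 50) tool shift cm [-54.02 -35.73  18.11]
```

>>> {"method": "jog_arm", "body": {
  "rows": [
    [[-4.2,-2.8,0],[0,0,0],8.5],
    [[-4.2,-2.8,0],[0,0,0],8.5],
    [[-4.2,-2.8,0],[0,0,0],8.5],
    [[-4.2,-2.8,0],[0,0,0],8.5],
    [[-4.2,-2.8,0],[0,0,0],8.5],
    [[-4.2,-2.8,0],[0,0,0],8.5],
    [[-4.2,-2.8,0],[0,0,0],8.5],
    [[-4.2,-2.8,0],[0,0,0],8.5],
    [[-4.2,-2.8,0],[0,0,0],8.5],
    [[-4.2,-2.8,0],[0,0,0],8.5]
  ]
}}

```text
clock: 2.22
position: [532.7, -150.0, 231.0]
ee_rot: [0.707, -0.707, -0.0, 0.0]
contact_force: [0.0, -0.8, 0.3]
gripper_width: 85.0
```

```bash
python3 g.py "(606.5,-29,180)"
```

```text
t 2.23 p [ 532.7 -150.   231. ] w 85.0 F [ 0.  -0.8  0.3] 
R [[0.001, -1.0, -0.001], [-1.0, -0.001, 0.0], [-0.0, 0.001, -1.0]] j [ 0.02  0.26 -0.17 -0.   -1.14 -0.02]
(606.5, -29, 180) tool shift cm [-12.1   -7.38   5.1 ]
```

>>> {"method": "jog_arm", "body": {
  "rows": [
    [[-4,-2.4,1],[0,0,0],8.5],
    [[-4,-2.4,1],[0,0,0],8.5],
    [[-4.1,-2.6,2],[0,0,0],8.5],
    [[0,0,1.1],[0,0,0],8.5],
    [[0,0,0],[0,0,0],8.5]
  ]
}}

```text
clock: 2.85
position: [605.1, -30.8, 178.7]
ee_rot: [0.707, -0.707, -0.001, 0.002]
contact_force: [0.7, -0.6, 1.1]
gripper_width: 85.1
```

```bash
python3 g.py "(606.5,-29,50)"; python3 - <<'E'
from bench import eyes
import cv2
for n in("scene","top"):
    cv2.imwrite(f"pics/{n}1.png",eyes.get_image(n)[:,:,::-1])
a=cv2.imread('pics/scene1.png')[130:280,240:400]
cv2.imwrite('pics/c1.png',cv2.resize(a,None,fx=4,fy=4,interpolation=cv2.INTER_CUBIC))
E
```

```text
t 2.85 p [605.1 -30.8 178.7] w 85.1 F [ 0.7 -0.6  1.1] 
R [[0.001, -1.0, -0.004], [-1.0, -0.001, -0.001], [0.001, 0.004, -1.0]] j [ 0.22  0.39 -0.11 -0.   -1.07 -0.22]
(606.5, -29, 50) tool shift cm [-0.18 -0.19 12.87]
```

View pics/c1.png

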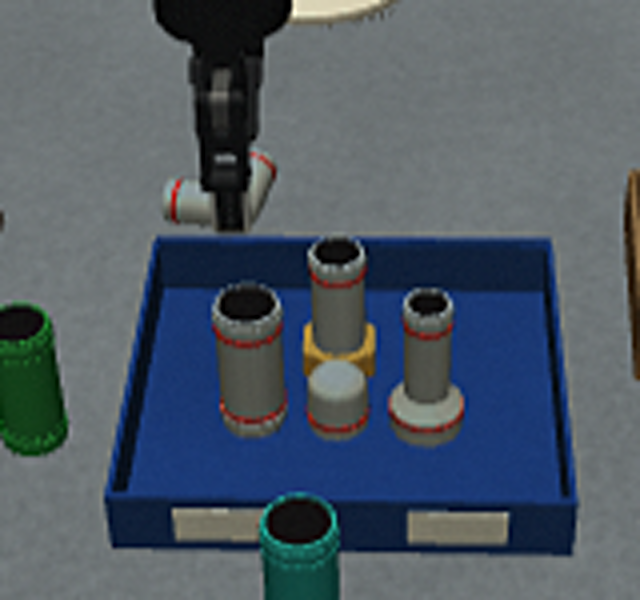

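>>> {"method": "jog_arm", "body": {
  "rows": [
    [[-0.1,-0.1,2],[0,0,0],8.5],
    [[0,0,3],[0,0,0],8.5],
    [[0,0,3],[0,0,0],8.5],
    [[0,0,3],[0,0,0],8.5],
    [[0,0,1.8],[0,0,0],8.5],
    [[0,0,0],[0,0,0],8.5],
    [[0,0,0],[0,0,0],8.5]
  ]
}}

```text
clock: 3.82
position: [608.1, -30.1, 53.9]
ee_rot: [-0.707, 0.707, -0.001, 0.001]
contact_force: [0.2, 0.2, 0.4]
gripper_width: 85.0
```

```bash
python3 g.py "(606.5,-29,50)"; python3 - <<'E'
from bench import eyes
import cv2
for n in("scene","top"):
    cv2.imwrite(f"pics/{n}2.png",eyes.get_image(n)[:,:,::-1])
a=cv2.imread('pics/scene2.png')[130:280,240:400]
cv2.imwrite('pics/c2.png',cv2.resize(a,None,fx=4,fy=4,interpolation=cv2.INTER_CUBIC))
E
```

```text
t 3.83 p [608.1 -30.1  53.9] w 85.0 F [0.2 0.2 0.4] 
R [[-0.0, -1.0, 0.003], [-1.0, 0.0, 0.0], [-0.0, -0.003, -1.0]] j [ 0.22  0.53 -0.25  0.   -0.79 -0.22]
(606.5, -29, 50) tool shift cm [-0.11  0.16  0.39]
```

View pics/c2.png

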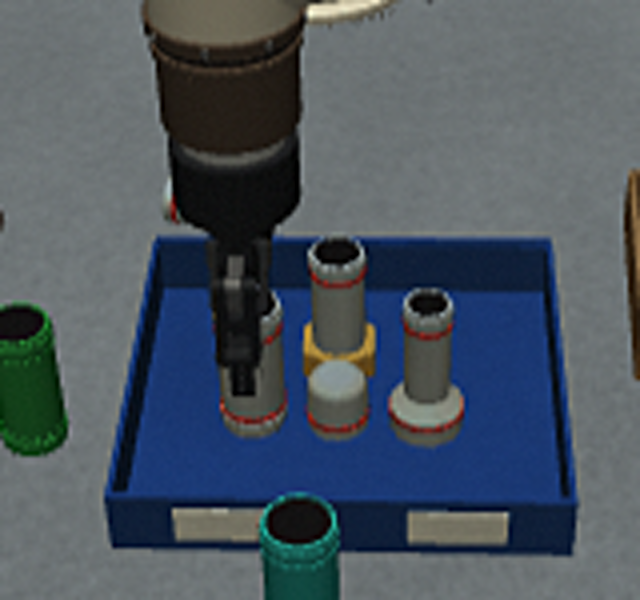

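>>> {"method": "jog_arm", "body": {
  "rows": [
    [[-0.1,0,0.2],[0,0,0],5.5],
    [[0,0,0],[0,0,0],4.6],
    [[0,0,0],[0,0,0],3.5],
    [[0,0,0],[0,0,0],3.0],
    [[0,0,0],[0,0,0],3.0],
    [[0,0,0],[0,0,0],3.0],
    [[0,0,0],[0,0,0],3.0]
  ]
}}

```text
clock: 4.8
position: [607.1, -28.6, 50.6]
ee_rot: [0.707, -0.707, -0.0, 0.0]
contact_force: [-3.0, 1.1, 5.1]
gripper_width: 40.7
```

```bash
for i in 1 2; do python3 g.py "(606.5,-29,50)"; done; python3 - <<'E'
from bench import eyes
import cv2
for n in("scene",):
    cv2.imwrite(f"pics/{n}3.png",eyes.get_image(n)[:,:,::-1])
a=cv2.imread('pics/scene3.png')[130:280,240:400]
cv2.imwrite('pics/c3.png',cv2.resize(a,None,fx=4,fy=4,interpolation=cv2.INTER_CUBIC))
E
python3 g.py
```

```text
t 4.8 p [607.1 -28.6  50.6] w 40.7 F [-3.   1.1  5.1] 
R [[0.0, -1.0, -0.0], [-1.0, -0.0, -0.0], [0.0, 0.0, -1.0]] j [ 0.22  0.54 -0.25  0.   -0.79 -0.22]
(606.5, -29, 50) tool shift cm [0.04 0.06 0.06]
t 4.8 p [607.1 -28.6  50.6] w 40.7 F [-3.   1.1  5.1] 
R [[0.0, -1.0, -0.0], [-1.0, -0.0, -0.0], [0.0, 0.0, -1.0]] j [ 0.22  0.54 -0.25  0.   -0.79 -0.22]
(606.5, -29, 50) tool shift cm [0.04 0.06 0.06]
t 4.85 p [607.1 -28.6  50.7] w 40.9 F [-2.8  0.2  6.3] 
R [[0.001, -1.0, -0.0], [-1.0, -0.001, -0.0], [0.0, 0.0, -1.0]] j [ 0.22  0.54 -0.25  0.   -0.79 -0.22]
```

View pics/c3.png

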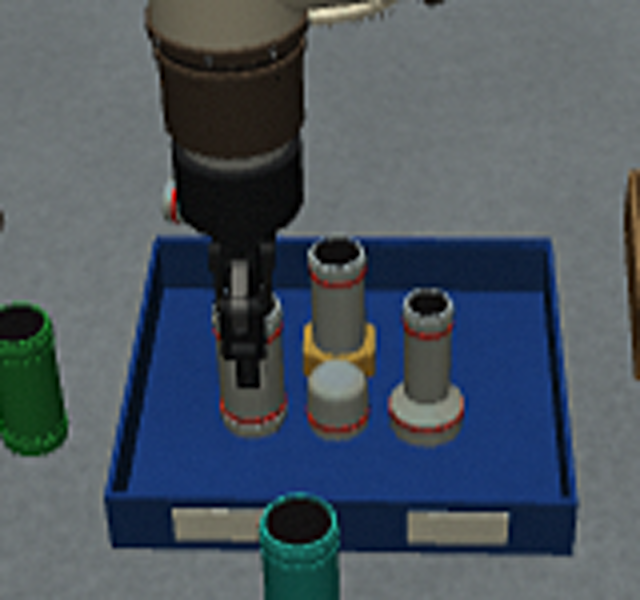

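The grip reads 40.9 mm wide and the fingers sit centred on the coupling. Next I lift, turn the jaws to y, and carry it to the tray.

>>> {"method": "jog_arm", "body": {
  "rows": [
    [[0,0,-1],[0,0,0],3.0],
    [[0,0,-3],[0,0,0],3.0],
    [[0,0,-3],[0,0,0],3.0],
    [[0,0,-3],[0,0,8],3.0],
    [[0,0,-3],[0,0,10],3.0],
    [[0,0,-2],[0,0,10],3.0],
    [[0,0,0],[0,0,10],3.0],
    [[0,0,0],[0,0,10],3.0],
    [[0,0,0],[0,0,10],3.0],
    [[0,0,0],[0,0,10],3.0]
  ]
}}

```text
clock: 6.1
position: [607.1, -28.6, 199.8]
ee_rot: [-0.188, 0.982, 0.0, -0.0]
contact_force: [-0.9, -0.5, -2.0]
gripper_width: 40.9
```

>>> {"method": "jog_arm", "body": {
  "rows": [
    [[0,0,0],[0,0,10],3.0],
    [[0,0,0],[0,0,10],3.0],
    [[0,0,0],[0,0,2],3.0],
    [[0,0,0],[0,0,0],3.0]
  ]
}}

```text
clock: 6.6
position: [607.2, -28.6, 200.1]
ee_rot: [-0.001, 1.0, 0.0, -0.0]
contact_force: [-0.5, -0.3, -2.0]
gripper_width: 41.0
```

```bash
python3 g.py "(567,-325,200)"
```

```text
t 6.6 p [607.2 -28.6 200.1] w 41.0 F [-0.5 -0.3 -2. ] 
R [[-1.0, -0.002, -0.0], [-0.002, 1.0, 0.0], [0.0, 0.0, -1.0]] j [ 0.22  0.38 -0.08 -0.   -1.11 -1.79]
(567, -325, 200) tool shift cm [  4.08 -29.63   0.  ]
```

>>> {"method": "jog_arm", "body": {
  "rows": [
    [[0.3,-2.1,0],[0,0,0],3.0],
    [[0.5,-3.7,0],[0,0,0],3.0],
    [[0.5,-3.7,0],[0,0,0],3.0],
    [[0.5,-3.7,0],[0,0,0],3.0],
    [[0.5,-3.7,0],[0,0,0],3.0],
    [[0.5,-3.7,0],[0,0,0],3.0],
    [[0.5,-3.7,0],[0,0,0],3.0],
    [[0.5,-3.3,0],[0,0,0],3.0],
    [[0.3,-2.0,0],[0,0,0],3.0],
    [[0,0,0],[0,0,0],3.0]
  ]
}}

```text
clock: 7.85
position: [565.6, -326.1, 200.0]
ee_rot: [0.001, 1.0, 0.0, -0.0]
contact_force: [-0.5, -0.5, -2.1]
gripper_width: 41.1
```

>>> {"method": "jog_arm", "body": {
  "rows": [
    [[0,0,2],[0,0,0],3.0],
    [[0,0,3],[0,0,0],3.0],
    [[0,0,3],[0,0,0],3.0],
    [[0,0,3],[0,0,0],3.0],
    [[0,0,2.5],[0,0,0],3.0],
    [[0,0,0.8],[0,0,0],3.0],
    [[0,0,0.3],[0,0,0],3.0],
    [[0,0,0],[0,0,0],3.0]
  ]
}}

```text
clock: 8.85
position: [567.1, -324.6, 55.4]
ee_rot: [-0.001, 1.0, -0.0, 0.001]
contact_force: [0.4, -0.5, -2.3]
gripper_width: 40.7
```

```bash
python3 g.py "(567,-325,50)"; python3 - <<'E'
from bench import eyes
import cv2
for n in("scene",):
    cv2.imwrite(f"pics/{n}4.png",eyes.get_image(n)[:,:,::-1])
a=cv2.imread('pics/scene4.png')[140:290,140:300]
cv2.imwrite('pics/c4.png',cv2.resize(a,None,fx=4,fy=4,interpolation=cv2.INTER_CUBIC))
E
```

```text
t 8.85 p [ 567.1 -324.6   55.4] w 40.7 F [ 0.4 -0.5 -2.3] 
R [[-1.0, -0.001, 0.002], [-0.001, 1.0, -0.001], [-0.002, -0.001, -1.0]] j [-0.27  0.59 -0.12  0.   -0.85 -1.3 ]
(567, -325, 50) tool shift cm [ 0.01 -0.04  0.54]
```

View pics/c4.png

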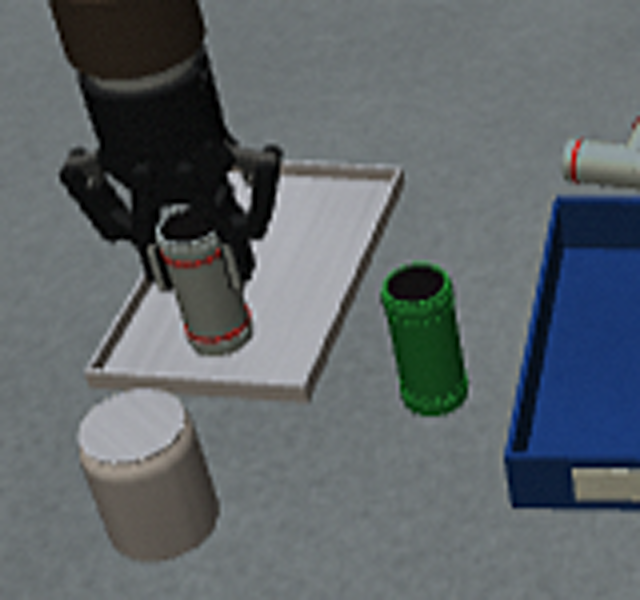

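>>> {"method": "jog_arm", "body": {
  "rows": [
    [[0,0,0.3],[0,0,0],3.0],
    [[0,0,0.2],[0,0,0],3.0],
    [[0,0,0.1],[0,0,0],3.0],
    [[0,0,0],[0,0,0],3.0]
  ]
}}

```text
clock: 9.4
position: [566.6, -324.6, 49.7]
ee_rot: [-0.0, 1.0, -0.0, 0.0]
contact_force: [-1.4, 2.2, 5.7]
gripper_width: 41.0
```

>>> {"method": "jog_arm", "body": {
  "rows": [
    [[0,0,0],[0,0,0],5.0],
    [[0,0,0],[0,0,0],6.5],
    [[0,0,0],[0,0,0],8.5],
    [[0,0,0],[0,0,0],8.5],
    [[0,0,-3],[0,0,0],8.5],
    [[0,0,-4],[0,0,0],8.5],
    [[0,0,-4],[0,0,-8],8.5],
    [[0,0,-4],[0,0,-10],8.5],
    [[0,0,0],[0,0,-10],8.5],
    [[0,0,0],[0,0,-10],8.5]
  ]
}}

```text
clock: 10.65
position: [566.5, -324.6, 199.0]
ee_rot: [-0.328, 0.945, -0.0, 0.001]
contact_force: [-0.6, 1.7, 0.7]
gripper_width: 85.3
```

>>> {"method": "jog_arm", "body": {
  "rows": [
    [[0,0,0],[0,0,-10],8.5],
    [[0,0,0],[0,0,-10],8.5],
    [[0,0,0],[0,0,-10],8.5],
    [[0,0,0],[0,0,-10],8.5],
    [[0,0,0],[0,0,-10],8.5],
    [[0,0,0],[0,0,-2],8.5]
  ]
}}

```text
clock: 11.4
position: [566.3, -324.6, 198.2]
ee_rot: [0.707, -0.707, -0.0, 0.0]
contact_force: [1.0, 0.9, -0.1]
gripper_width: 85.1
```

```bash
python3 g.py "(613.7,83,200)"; python3 - <<'E'
from bench import eyes
import cv2
for n in("scene",):
    cv2.imwrite(f"pics/{n}5.png",eyes.get_image(n)[:,:,::-1])
E
```

```text
t 11.4 p [ 566.3 -324.6  198.2] w 85.1 F [ 1.   0.9 -0.1] 
R [[0.0, -1.0, -0.0], [-1.0, -0.0, 0.0], [-0.0, 0.0, -1.0]] j [-0.27  0.45  0.03 -0.   -1.15  0.27]
(613.7, 83, 200) tool shift cm [-40.76  -4.75  -0.18]
```

View pics/scene5.png

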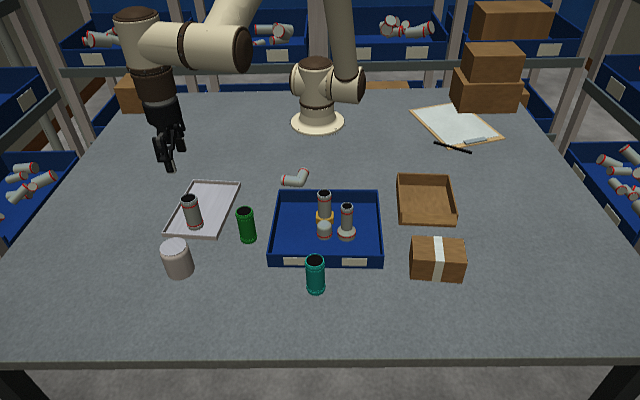

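The coupling stands upright on the tray at scene pixel (191,211). Next is the reducer.

>>> {"method": "jog_arm", "body": {
  "rows": [
    [[-2.5,-0.3,0],[0,0,0],8.5],
    [[-4.5,-0.5,0],[0,0,0],8.5],
    [[-4.5,-0.5,0],[0,0,0],8.5],
    [[-4.5,-0.5,0],[0,0,0],8.5],
    [[-4.5,-0.5,0],[0,0,0],8.5],
    [[-4.5,-0.5,0],[0,0,0],8.5],
    [[-4.5,-0.5,0],[0,0,0],8.5],
    [[-4.5,-0.5,0],[0,0,0],8.5],
    [[-4.5,-0.5,0],[0,0,0],8.5],
    [[-2.2,-0.4,0],[0,0,0],8.5]
  ]
}}

```text
clock: 12.7
position: [613.3, 84.6, 198.3]
ee_rot: [0.707, -0.707, 0.0, -0.0]
contact_force: [0.2, 0.0, -0.3]
gripper_width: 84.7
```

>>> {"method": "jog_arm", "body": {
  "rows": [
    [[0,0,1],[0,0,0],8.5],
    [[0,0,2],[0,0,0],8.5],
    [[0,0,0],[0,0,0],8.5],
    [[0,0,0],[0,0,0],8.5]
  ]
}}

```text
clock: 13.2
position: [613.5, 81.5, 168.7]
ee_rot: [-0.707, 0.707, -0.0, 0.0]
contact_force: [-0.1, -0.3, 0.4]
gripper_width: 85.0
```

```bash
python3 g.py "(613.7,83,50)"
```

```text
t 13.2 p [613.5  81.5 168.7] w 85.0 F [-0.1 -0.3  0.4] 
R [[-0.001, -1.0, 0.0], [-1.0, 0.001, -0.0], [0.0, -0.0, -1.0]] j [ 0.39  0.42 -0.1   0.   -1.05 -0.39]
(613.7, 83, 50) tool shift cm [-0.16 -0.02 11.87]
```

>>> {"method": "jog_arm", "body": {
  "rows": [
    [[-0.1,0,2],[0,0,0],8.5],
    [[0,0,3],[0,0,0],8.5],
    [[0,0,3],[0,0,0],8.5],
    [[0,0,2.5],[0,0,0],8.5],
    [[0,0,1.3],[0,0,0],7],
    [[0,0,0],[0,0,0],6],
    [[0,0,0],[0,0,0],4.5],
    [[0,0,0],[0,0,0],3.5],
    [[0,0,0],[0,0,0],2.5],
    [[0,0,0],[0,0,0],2.0]
  ]
}}

```text
clock: 14.45
position: [613.7, 83.6, 51.5]
ee_rot: [0.707, -0.707, 0.0, -0.001]
contact_force: [-0.8, 1.1, 6.7]
gripper_width: 28.9
```

>>> {"method": "jog_arm", "body": {
  "rows": [
    [[0,0,0],[0,0,0],2.0],
    [[0,0,0],[0,0,0],2.0],
    [[0,0,0],[0,0,0],2.0],
    [[0,0,0],[0,0,0],2.0]
  ]
}}

```text
clock: 14.95
position: [613.7, 83.6, 51.5]
ee_rot: [0.707, -0.707, 0.0, -0.001]
contact_force: [-2.8, 0.2, 5.4]
gripper_width: 28.4
```

```bash
python3 - <<'E'
from bench import eyes
import cv2
for n in("scene",):
    cv2.imwrite(f"pics/{n}6.png",eyes.get_image(n)[:,:,::-1])
a=cv2.imread('pics/scene6.png')[130:280,240:400]
cv2.imwrite('pics/c6.png',cv2.resize(a,None,fx=4,fy=4,interpolation=cv2.INTER_CUBIC))
E
python3 g.py
```

```text
t 15.0 p [613.7  83.6  51.5] w 28.7 F [-0.7 -0.5  6.1] 
R [[0.001, -1.0, 0.001], [-1.0, -0.001, 0.0], [-0.0, -0.001, -1.0]] j [ 0.4   0.55 -0.22  0.   -0.8  -0.4 ]
```

View pics/c6.png

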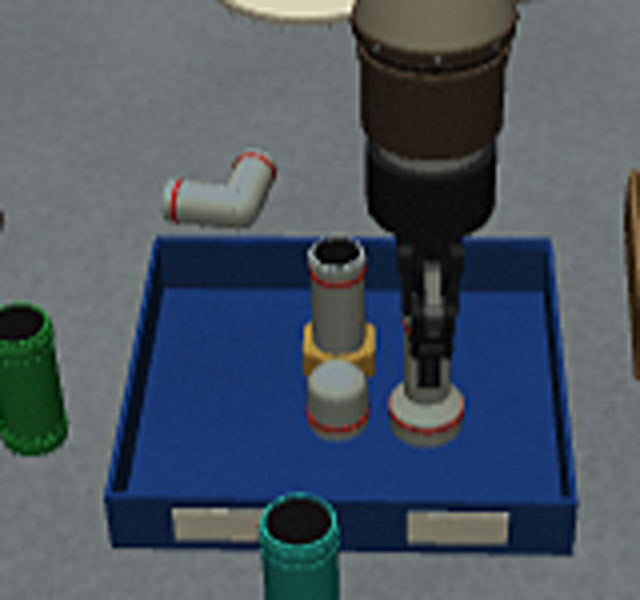

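>>> {"method": "jog_arm", "body": {
  "rows": [
    [[0,0,-1],[0,0,0],2.0],
    [[0,0,-3],[0,0,0],2.0],
    [[0,0,-3],[0,0,0],2.0],
    [[0,0,-3],[0,0,8],2.0],
    [[0,0,-3],[0,0,10],2.0],
    [[0,0,-2],[0,0,10],2.0],
    [[0,0,0],[0,0,10],2.0],
    [[0,0,0],[0,0,10],2.0],
    [[0,0,0],[0,0,10],2.0],
    [[0,0,0],[0,0,10],2.0]
  ]
}}

```text
clock: 16.25
position: [612.7, 83.4, 199.9]
ee_rot: [-0.188, 0.982, 0.0, -0.001]
contact_force: [-0.5, -0.6, -2.6]
gripper_width: 28.7
```

>>> {"method": "jog_arm", "body": {
  "rows": [
    [[0,0,0],[0,0,10],2.0],
    [[0,0,0],[0,0,10],2.0],
    [[0,0,0],[0,0,2],2.0],
    [[0,0,0],[0,0,0],2.0]
  ]
}}

```text
clock: 16.75
position: [613.0, 83.4, 200.1]
ee_rot: [-0.001, 1.0, -0.0, -0.0]
contact_force: [-0.0, 0.6, -1.2]
gripper_width: 28.6
```

```bash
python3 g.py "(497,-317,200)"
```

```text
t 16.75 p [613.   83.4 200.1] w 28.6 F [-0.   0.6 -1.2] 
R [[-1.0, -0.002, -0.001], [-0.002, 1.0, -0.0], [0.001, -0.0, -1.0]] j [ 0.4   0.4  -0.05 -0.   -1.12 -1.96]
(497, -317, 200) tool shift cm [ 1.169e+01 -4.001e+01  2.000e-02]
```

>>> {"method": "jog_arm", "body": {
  "rows": [
    [[0.7,-2.5,0],[0,0,0],2.0],
    [[1.3,-4.4,0],[0,0,0],2.0],
    [[1.3,-4.4,0],[0,0,0],2.0],
    [[1.3,-4.4,0],[0,0,0],2.0],
    [[1.3,-4.4,0],[0,0,0],2.0],
    [[1.3,-4.4,0],[0,0,0],2.0],
    [[1.3,-4.4,0],[0,0,0],2.0],
    [[1.3,-4.4,0],[0,0,0],2.0],
    [[1.2,-4.2,0],[0,0,0],2.0],
    [[0.7,-2.5,0],[0,0,0],2.0]
  ]
}}

```text
clock: 18.0
position: [494.5, -319.1, 200.4]
ee_rot: [0.0, 1.0, 0.0, -0.0]
contact_force: [0.1, 0.7, -1.5]
gripper_width: 28.6
```

>>> {"method": "jog_arm", "body": {
  "rows": [
    [[0,0,2],[0,0,0],2.0],
    [[0,0,3],[0,0,0],2.0],
    [[0,0,3],[0,0,0],2.0],
    [[0,0,3],[0,0,0],2.0],
    [[0,0,2.5],[0,0,0],2.0],
    [[0,0,0.8],[0,0,0],2.0],
    [[0,0,0.3],[0,0,0],2.0],
    [[0,0,0],[0,0,0],2.0]
  ]
}}

```text
clock: 19.0
position: [496.8, -317.0, 55.2]
ee_rot: [-0.0, 1.0, -0.0, 0.001]
contact_force: [1.1, 0.0, -1.2]
gripper_width: 28.9
```

```bash
python3 g.py "(497,-317,50.5)"
```

```text
t 19.0 p [ 496.8 -317.    55.2] w 28.9 F [ 1.1  0.  -1.2] 
R [[-1.0, -0.001, 0.002], [-0.001, 1.0, -0.001], [-0.002, -0.001, -1.0]] j [-0.29  0.5  -0.3   0.   -0.77 -1.28]
(497, -317, 50.5) tool shift cm [-0.02  0.    0.47]
```

>>> {"method": "jog_arm", "body": {
  "rows": [
    [[0,0,0.3],[0,0,0],2.0],
    [[0,0,0.1],[0,0,0],2.0],
    [[0,0,0.1],[0,0,0],2.0],
    [[0,0,0],[0,0,0],2.0]
  ]
}}

```text
clock: 19.5
position: [496.6, -316.6, 50.5]
ee_rot: [-0.0, 1.0, -0.0, 0.0]
contact_force: [-2.4, 2.7, 5.5]
gripper_width: 28.8
```

>>> {"method": "jog_arm", "body": {
  "rows": [
    [[0,0,0],[0,0,0],4.0],
    [[0,0,0],[0,0,0],6.0],
    [[0,0,0],[0,0,0],8.5],
    [[0,0,0],[0,0,0],8.5],
    [[0,0,-3],[0,0,0],8.5],
    [[0,0,-4],[0,0,0],8.5],
    [[0,0,-4],[0,0,0],8.5],
    [[0,0,-4],[0,0,0],8.5],
    [[0,0,0],[0,0,0],8.5]
  ]
}}

```text
clock: 20.62
position: [498.3, -317.5, 203.4]
ee_rot: [-0.0, 1.0, -0.002, 0.004]
contact_force: [0.2, -0.1, -0.3]
gripper_width: 84.8
```

```bash
python3 g.py "(553,27,200)"; python3 - <<'E'
from bench import eyes
import cv2
for n in("scene","top"):
    cv2.imwrite(f"pics/{n}7.png",eyes.get_image(n)[:,:,::-1])
E
```

```text
t 20.62 p [ 498.3 -317.5  203.4] w 84.8 F [ 0.2 -0.1 -0.3] 
R [[-1.0, -0.001, 0.008], [-0.001, 1.0, -0.003], [-0.008, -0.003, -1.0]] j [-0.29  0.34 -0.13  0.   -1.09 -1.28]
(553, 27, 200) tool shift cm [-5.5  34.45  0.27]
```

View pics/scene7.png

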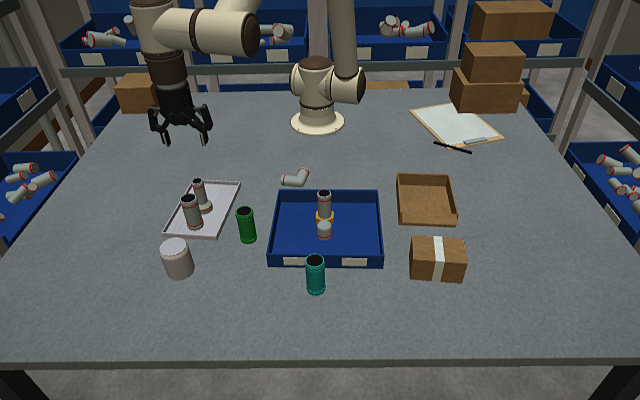

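The coupling (191,211) and the reducer (201,196) both stand on the tray. The adapter comes next, with the jaws along y.

>>> {"method": "jog_arm", "body": {
  "rows": [
    [[-0.4,2.2,0],[0,0,0],8.5],
    [[-0.6,4,0],[0,0,0],8.5],
    [[-0.6,4,0],[0,0,0],8.5],
    [[-0.6,4,0],[0,0,0],8.5],
    [[-0.6,4,0],[0,0,0],8.5],
    [[-0.7,4,0],[0,0,0],8.5],
    [[-0.6,4,0],[0,0,0],8.5],
    [[-0.6,4,0],[0,0,0],8.5],
    [[-0.6,3.0,0],[0,0,0],8.5],
    [[-0.3,1.2,1],[0,0,0],8.5]
  ]
}}

```text
clock: 21.98
position: [552.2, 28.8, 188.2]
ee_rot: [-0.001, 1.0, -0.0, -0.001]
contact_force: [0.1, 0.4, -0.8]
gripper_width: 85.2
```

>>> {"method": "jog_arm", "body": {
  "rows": [
    [[0,0,1],[0,0,0],8.5],
    [[0,0,1],[0,0,0],8.5],
    [[0,0,0],[0,0,0],8.5],
    [[0,0,0],[0,0,0],8.5]
  ]
}}

```text
clock: 22.48
position: [552.4, 26.7, 169.5]
ee_rot: [0.0, 1.0, -0.0, 0.0]
contact_force: [0.6, -0.2, 0.4]
gripper_width: 84.8
```

```bash
python3 g.py "(553,27,50)"
```

```text
t 22.48 p [552.4  26.7 169.5] w 84.8 F [ 0.6 -0.2  0.4] 
R [[-1.0, 0.001, 0.0], [0.001, 1.0, -0.0], [-0.0, -0.0, -1.0]] j [ 0.34  0.32 -0.26  0.   -0.99 -1.91]
(553, 27, 50) tool shift cm [-0.06  0.03 11.95]
```

>>> {"method": "jog_arm", "body": {
  "rows": [
    [[0,0,2],[0,0,0],8.5],
    [[0,0,3],[0,0,0],8.5],
    [[0,0,3],[0,0,0],8.5],
    [[0,0,2.5],[0,0,0],8.5],
    [[0,0,1.4],[0,0,0],7],
    [[0,0,0],[0,0,0],6],
    [[0,0,0],[0,0,0],4.5],
    [[0,0,0],[0,0,0],3.5],
    [[0,0,0],[0,0,0],2.5],
    [[0,0,0],[0,0,0],2.5]
  ]
}}

```text
clock: 23.72
position: [553.2, 27.5, 51.7]
ee_rot: [-0.0, 1.0, 0.0, 0.001]
contact_force: [0.2, -0.7, 6.6]
gripper_width: 35.0
```

>>> {"method": "jog_arm", "body": {
  "rows": [
    [[0,0,0],[0,0,0],2.5],
    [[0,0,0],[0,0,0],2.5],
    [[0,0,0],[0,0,0],2.5]
  ]
}}

```text
clock: 24.1
position: [553.1, 27.5, 51.7]
ee_rot: [-0.0, 1.0, 0.0, 0.001]
contact_force: [-0.9, 0.3, 6.5]
gripper_width: 34.6
```

```bash
python3 - <<'E'
from bench import eyes
import cv2
for n in("scene",):
    cv2.imwrite(f"pics/{n}8.png",eyes.get_image(n)[:,:,::-1])
a=cv2.imread('pics/scene8.png')[130:280,240:400]
cv2.imwrite('pics/c8.png',cv2.resize(a,None,fx=4,fy=4,interpolation=cv2.INTER_CUBIC))
E
python3 g.py
```

```text
t 24.15 p [553.1  27.5  51.7] w 34.7 F [-0.1 -0.8  5.6] 
R [[-1.0, -0.001, 0.002], [-0.001, 1.0, 0.0], [-0.002, 0.0, -1.0]] j [ 0.34  0.46 -0.39  0.   -0.72 -1.91]
```

View pics/c8.png

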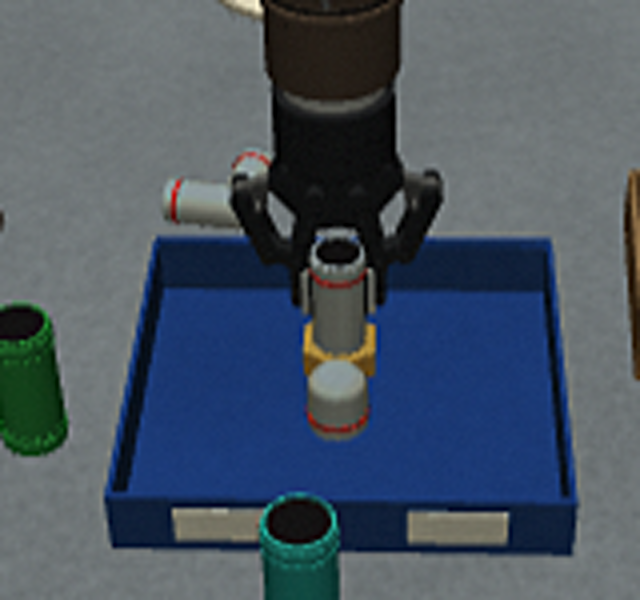

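>>> {"method": "jog_arm", "body": {
  "rows": [
    [[0,0,-1],[0,0,0],2.5],
    [[0,0,-3],[0,0,0],2.5],
    [[0,0,-4],[0,0,0],2.5],
    [[0,0,-4],[0,0,0],2.5],
    [[0,0,-3],[0,0,0],2.5],
    [[0,0,0],[0,0,0],2.5]
  ]
}}

```text
clock: 24.9
position: [553.2, 27.9, 202.7]
ee_rot: [-0.0, 1.0, 0.001, 0.002]
contact_force: [-0.5, -0.3, -3.3]
gripper_width: 35.0
```

```bash
python3 g.py "(427.5,-309.5,200)"
```

```text
t 24.9 p [553.2  27.9 202.7] w 35.0 F [-0.5 -0.3 -3.3] 
R [[-1.0, -0.001, 0.005], [-0.001, 1.0, 0.002], [-0.005, 0.002, -1.0]] j [ 0.34  0.28 -0.22 -0.   -1.07 -1.91]
(427.5, -309.5, 200) tool shift cm [ 12.59 -33.73   0.14]
```

>>> {"method": "jog_arm", "body": {
  "rows": [
    [[0.8,-2.1,0],[0,0,0],2.5],
    [[1.4,-3.8,0],[0,0,0],2.5],
    [[1.4,-3.8,0],[0,0,0],2.5],
    [[1.4,-3.8,0],[0,0,0],2.5],
    [[1.4,-3.8,0],[0,0,0],2.5],
    [[1.4,-3.8,0],[0,0,0],2.5],
    [[1.4,-3.8,0],[0,0,0],2.5],
    [[1.4,-3.8,0],[0,0,0],2.5],
    [[1.3,-3.2,0],[0,0,0],2.5],
    [[0.7,-1.8,0],[0,0,0],2.5]
  ]
}}

```text
clock: 26.15
position: [423.4, -310.9, 198.1]
ee_rot: [0.001, 1.0, 0.001, -0.002]
contact_force: [0.2, -0.4, -2.0]
gripper_width: 34.6
```

>>> {"method": "jog_arm", "body": {
  "rows": [
    [[0,0,2],[0,0,0],2.5],
    [[0,0,3],[0,0,0],2.5],
    [[0,0,3],[0,0,0],2.5],
    [[0,0,3],[0,0,0],2.5],
    [[0,0,2.5],[0,0,0],2.5],
    [[0,0,0.8],[0,0,0],2.5],
    [[0,0,0.3],[0,0,0],2.5],
    [[0,0,0],[0,0,0],2.5]
  ]
}}

```text
clock: 27.15
position: [426.5, -309.9, 54.8]
ee_rot: [-0.0, 1.0, -0.0, 0.0]
contact_force: [0.7, 0.2, -2.4]
gripper_width: 35.1
```

```bash
python3 g.py "(427.5,-309.5,50.7)"
```

```text
t 27.15 p [ 426.5 -309.9   54.8] w 35.1 F [ 0.7  0.2 -2.4] 
R [[-1.0, -0.0, 0.001], [-0.0, 1.0, -0.0], [-0.001, -0.0, -1.0]] j [-0.32  0.42 -0.45  0.   -0.7  -1.25]
(427.5, -309.5, 50.7) tool shift cm [-0.1   0.04  0.41]
```

>>> {"method": "jog_arm", "body": {
  "rows": [
    [[0,0,0.2],[0,0,0],2.5],
    [[0,0,0.2],[0,0,0],2.5],
    [[0,0,0],[0,0,0],2.5]
  ]
}}

```text
clock: 27.52
position: [426.7, -309.7, 50.7]
ee_rot: [-0.0, 1.0, -0.0, 0.0]
contact_force: [0.4, -0.3, -1.1]
gripper_width: 34.5
```

>>> {"method": "jog_arm", "body": {
  "rows": [
    [[0,0,0.1],[0,0,0],2.5],
    [[0,0,0],[0,0,0],2.5],
    [[0,0,0],[0,0,0],4.5],
    [[0,0,0],[0,0,0],6.0],
    [[0,0,0],[0,0,0],8.5],
    [[0,0,0],[0,0,0],8.5],
    [[0,0,-3],[0,0,0],8.5],
    [[0,0,-4],[0,0,0],8.5],
    [[0,0,-4],[0,0,0],8.5],
    [[0,0,-4],[0,0,0],8.5]
  ]
}}

```text
clock: 28.78
position: [426.1, -309.5, 200.6]
ee_rot: [-0.0, 1.0, 0.0, -0.0]
contact_force: [0.5, -0.6, 0.0]
gripper_width: 84.8
```

```bash
python3 g.py "(611.5,26,150)"; python3 - <<'E'
from bench import eyes
import cv2
for n in("scene","top"):
    cv2.imwrite(f"pics/{n}9.png",eyes.get_image(n)[:,:,::-1])
a=cv2.imread('pics/scene9.png')[150:290,150:400]
cv2.imwrite('pics/c9.png',cv2.resize(a,None,fx=3,fy=3,interpolation=cv2.INTER_CUBIC))
b=cv2.imread('pics/top9.png')[130:245,240:395]
cv2.imwrite('pics/c9t.png',cv2.resize(b,None,fx=5,fy=5,interpolation=cv2.INTER_CUBIC))
E
```

```text
t 28.77 p [ 426.1 -309.5  200.6] w 84.8 F [ 0.5 -0.6  0. ] 
R [[-1.0, -0.0, -0.0], [-0.0, 1.0, 0.0], [0.0, 0.0, -1.0]] j [-0.32  0.24 -0.28 -0.   -1.05 -1.25]
(611.5, 26, 150) tool shift cm [-18.55  33.55   5.06]
```

View pics/c9.png

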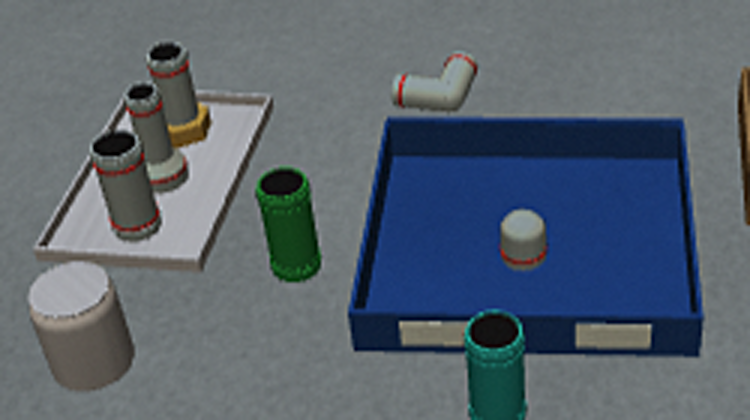

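View pics/c9t.png

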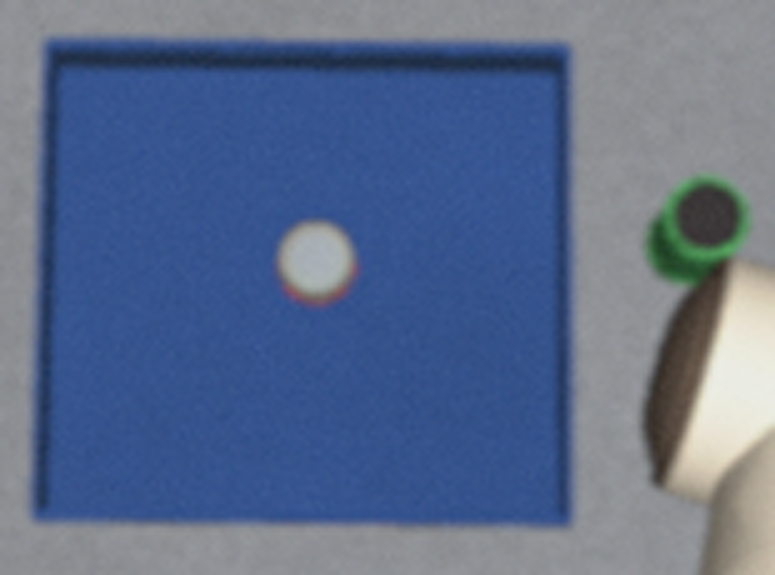

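All three fittings stand on the tray and the cap is alone in the bin at top pixel (303,182), so I move above the cap.

>>> {"method": "jog_arm", "body": {
  "rows": [
    [[-1,1.8,0],[0,0,0],8.5],
    [[-2.1,3.8,0],[0,0,0],8.5],
    [[-2.1,3.8,0],[0,0,0],8.5],
    [[-2.1,3.8,0],[0,0,0],8.5],
    [[-2.1,3.8,0],[0,0,0],8.5],
    [[-2.1,3.8,0],[0,0,0],8.5],
    [[-2.1,3.8,0],[0,0,0],8.5],
    [[-2.1,3.8,0],[0,0,0],8.5],
    [[-1.9,3.4,0],[0,0,0],8.5],
    [[-0.9,1.7,0],[0,0,0],8.5]
  ]
}}

```text
clock: 30.12
position: [611.5, 27.1, 198.1]
ee_rot: [-0.001, 1.0, -0.0, -0.001]
contact_force: [-0.5, -0.0, -0.4]
gripper_width: 84.7
```

>>> {"method": "jog_arm", "body": {
  "rows": [
    [[0,0,2],[0,0,0],8.5],
    [[0,0,4],[0,0,0],8.5],
    [[0,0,4],[0,0,0],8.5],
    [[0,0,0],[0,0,0],8.5],
    [[0,0,0],[0,0,0],8.5]
  ]
}}

```text
clock: 30.75
position: [612.2, 25.2, 100.7]
ee_rot: [-0.0, 1.0, -0.0, 0.001]
contact_force: [0.5, -0.1, 0.6]
gripper_width: 85.0
```

```bash
python3 g.py "(611.5,26,8)"
```

```text
t 30.75 p [612.2  25.2 100.7] w 85.0 F [ 0.5 -0.1  0.6] 
R [[-1.0, -0.001, 0.002], [-0.001, 1.0, -0.0], [-0.002, -0.0, -1.0]] j [ 0.31  0.48 -0.19  0.   -0.89 -1.88]
(611.5, 26, 8) tool shift cm [0.09 0.08 9.27]
```

>>> {"method": "jog_arm", "body": {
  "rows": [
    [[0,0.1,3],[0,0,0],8.5],
    [[0,0,3],[0,0,0],8.5],
    [[0,0,2],[0,0,0],8.5],
    [[0,0,0.8],[0,0,0],8.5],
    [[0,0,0.2],[0,0,0],8.5],
    [[0,0,0],[0,0,0],8.5],
    [[0,0,0],[0,0,0],7]
  ]
}}

```text
clock: 31.62
position: [611.9, 26.6, 10.4]
ee_rot: [-0.0, 1.0, 0.0, 0.001]
contact_force: [-0.4, -0.7, -0.1]
gripper_width: 70.6
```

>>> {"method": "jog_arm", "body": {
  "rows": [
    [[0,0,0],[0,0,0],6],
    [[0,0,0],[0,0,0],4.8],
    [[0,0,0],[0,0,0],4.3],
    [[0,0,0],[0,0,0],3.5],
    [[0,0,0],[0,0,0],3],
    [[0,0,0],[0,0,0],3],
    [[0,0,0],[0,0,0],3]
  ]
}}

```text
clock: 32.5
position: [611.4, 26.4, 9.7]
ee_rot: [-0.0, 1.0, -0.0, 0.0]
contact_force: [-1.0, -0.2, 3.8]
gripper_width: 38.1
```

```bash
python3 - <<'E'
from bench import eyes
import cv2
cv2.imwrite("pics/scene10.png",eyes.get_image("scene")[:,:,::-1])
a=cv2.imread('pics/scene10.png')[130:280,240:400]
cv2.imwrite('pics/c10.png',cv2.resize(a,None,fx=4,fy=4,interpolation=cv2.INTER_CUBIC))
E
python3 g.py
```

```text
t 32.55 p [611.4  26.4   9.7] w 38.4 F [-1.4  0.9  4.8] 
R [[-1.0, -0.001, 0.0], [-0.001, 1.0, -0.0], [-0.0, -0.0, -1.0]] j [ 0.31  0.6  -0.27  0.   -0.71 -1.88]
```

View pics/c10.png

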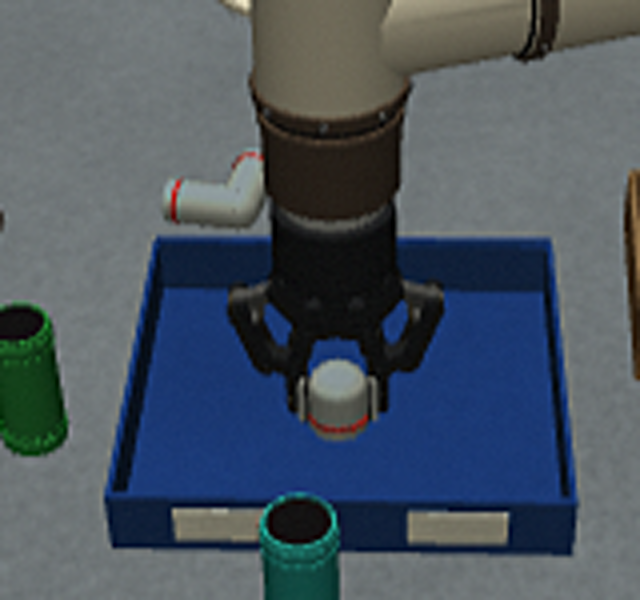

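>>> {"method": "jog_arm", "body": {
  "rows": [
    [[0,0,-1],[0,0,0],3],
    [[0,0,-3],[0,0,0],3],
    [[0,0,-4],[0,0,0],3],
    [[0,0,-4],[0,0,0],3],
    [[0,0,-2],[0,0,0],3],
    [[0,0,0],[0,0,0],3]
  ]
}}

```text
clock: 33.3
position: [611.9, 26.7, 150.9]
ee_rot: [-0.0, 1.0, 0.001, 0.002]
contact_force: [0.1, -0.5, -2.1]
gripper_width: 38.5
```

```bash
python3 g.py "(490,302,150)"
```

```text
t 33.3 p [611.9  26.7 150.9] w 38.5 F [ 0.1 -0.5 -2.1] 
R [[-1.0, -0.0, 0.003], [-0.0, 1.0, 0.001], [-0.003, 0.001, -1.0]] j [ 0.31  0.43 -0.14 -0.   -1.   -1.88]
(490, 302, 150) tool shift cm [12.18 27.53  0.08]
```

>>> {"method": "jog_arm", "body": {
  "rows": [
    [[0.9,2.0,0],[0,0,0],3],
    [[1.6,3.6,0],[0,0,0],3],
    [[1.6,3.6,0],[0,0,0],3],
    [[1.6,3.6,0],[0,0,0],3],
    [[1.6,3.6,0],[0,0,0],3],
    [[1.6,3.6,0],[0,0,0],3],
    [[1.6,3.6,0],[0,0,0],3],
    [[1.0,2.3,0],[0,0,0],3],
    [[0.6,1.5,0],[0,0,0],3],
    [[0,0,0],[0,0,0],3]
  ]
}}

```text
clock: 34.55
position: [489.1, 301.0, 148.3]
ee_rot: [-0.001, 1.0, -0.001, -0.001]
contact_force: [-0.5, -0.3, -1.5]
gripper_width: 38.3
```

>>> {"method": "jog_arm", "body": {
  "rows": [
    [[0,0,2],[0,0,0],3],
    [[0,0,3],[0,0,0],3],
    [[0,0,3],[0,0,0],3],
    [[0,0,3],[0,0,0],3],
    [[0,0,2],[0,0,0],3],
    [[0,0,0.5],[0,0,0],3],
    [[0,0,0],[0,0,0],3],
    [[0,0,0],[0,0,0],3]
  ]
}}

```text
clock: 35.55
position: [490.8, 300.7, 15.4]
ee_rot: [-0.0, 1.0, 0.001, 0.001]
contact_force: [-0.0, 0.6, -1.7]
gripper_width: 38.4
```

```bash
python3 g.py "(490,302,10)";  python3 - <<'E'
from bench import eyes
import cv2
cv2.imwrite("pics/scene11.png",eyes.get_image("scene")[:,:,::-1])
a=cv2.imread('pics/scene11.png')[130:280,340:500]
cv2.imwrite('pics/c11.png',cv2.resize(a,None,fx=4,fy=4,interpolation=cv2.INTER_CUBIC))
E
```

```text
t 35.55 p [490.8 300.7  15.4] w 38.4 F [-0.   0.6 -1.7] 
R [[-1.0, -0.0, 0.001], [-0.0, 1.0, 0.001], [-0.001, 0.001, -1.0]] j [ 0.83  0.54 -0.36  0.   -0.66 -2.4 ]
(490, 302, 10) tool shift cm [0.08 0.13 0.54]
```

View pics/c11.png

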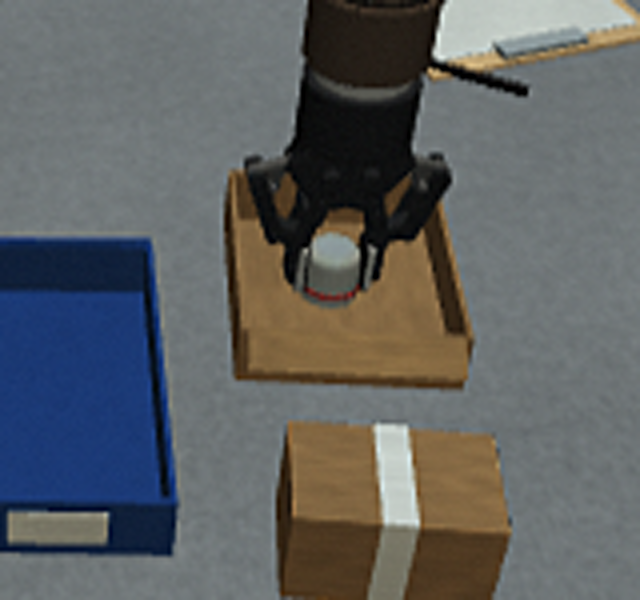

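>>> {"method": "jog_arm", "body": {
  "rows": [
    [[0,0.1,0.2],[0,0,0],3],
    [[0,0,0.2],[0,0,0],3],
    [[0,0,0.1],[0,0,0],3],
    [[0,0,0],[0,0,0],3]
  ]
}}

```text
clock: 36.1
position: [490.0, 301.5, 9.7]
ee_rot: [-0.0, 1.0, -0.0, 0.0]
contact_force: [-1.5, -0.9, 3.1]
gripper_width: 38.2
```

Contact shows in the force reading, so I release the cap and rise.

>>> {"method": "jog_arm", "body": {
  "rows": [
    [[0,0,0],[0,0,0],4.5],
    [[0,0,0],[0,0,0],5.5],
    [[0,0,0],[0,0,0],6.2],
    [[0,0,0],[0,0,0],6.2],
    [[0,0,-2],[0,0,0],6.2],
    [[0,0,-4],[0,0,0],6.2],
    [[0,0,-4],[0,0,0],8.5],
    [[0,0,-4],[0,0,0],8.5],
    [[0,0,-4],[0,0,0],8.5],
    [[0,0,-1],[0,0,0],8.5]
  ]
}}

```text
clock: 37.35
position: [491.2, 302.3, 202.5]
ee_rot: [-0.0, 1.0, 0.002, 0.002]
contact_force: [-0.1, 0.4, -1.0]
gripper_width: 85.1
```

```bash
python3 g.py "(427,-309.7,200)";  python3 - <<'E'
from bench import eyes
import cv2
for n in("scene","top"): cv2.imwrite(f"pics/{n}12.png",eyes.get_image(n)[:,:,::-1])
a=cv2.imread('pics/scene12.png')[140:290,150:480]
cv2.imwrite('pics/c12.png',cv2.resize(a,None,fx=2.4,fy=2.4,interpolation=cv2.INTER_CUBIC))
b=cv2.imread('pics/top12.png')[100:290,155:480]
cv2.imwrite('pics/c12t.png',cv2.resize(b,None,fx=2.4,fy=2.4,interpolation=cv2.INTER_CUBIC))
E
```

```text
t 37.35 p [491.2 302.3 202.5] w 85.1 F [-0.1  0.4 -1. ] 
R [[-1.0, -0.001, 0.004], [-0.001, 1.0, 0.004], [-0.005, 0.004, -1.0]] j [ 0.83  0.32 -0.16  0.   -1.08 -2.4 ]
(427, -309.7, 200) tool shift cm [ 6.460e+00 -6.119e+01 -3.000e-02]
```

View pics/c12.png

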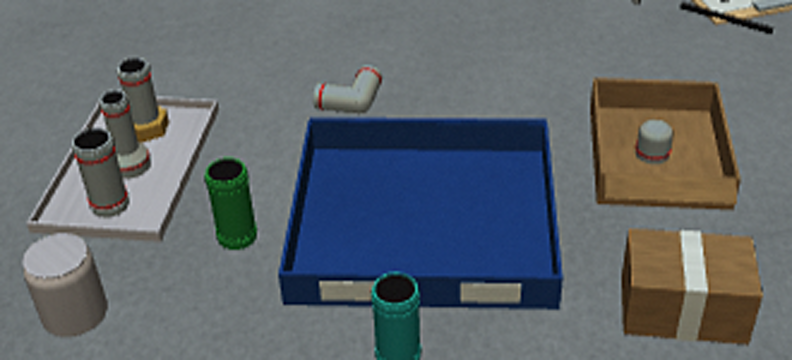

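View pics/c12t.png

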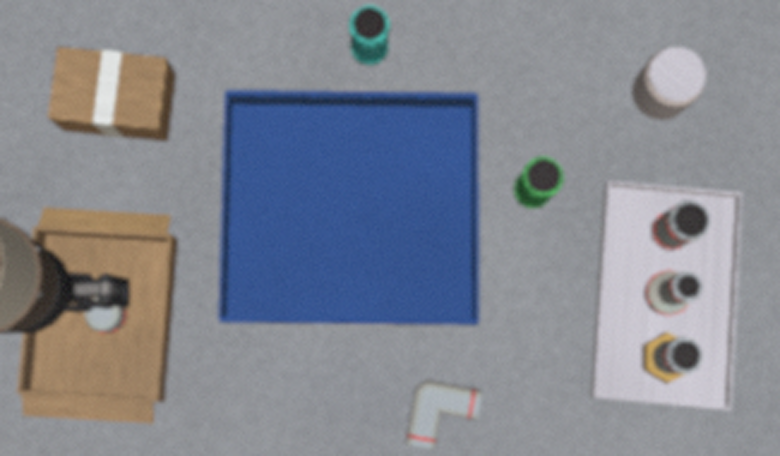

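The cap stands dome up in the box at scene pixel (423,198), and the three fittings still stand on the tray. I return for the adapter.

>>> {"method": "jog_arm", "body": {
  "rows": [
    [[0.3,-2.3,0],[0,0,0],8.5],
    [[0.5,-4.6,0],[0,0,0],8.5],
    [[0.5,-4.6,0],[0,0,0],8.5],
    [[0.5,-4.6,0],[0,0,0],8.5],
    [[0.5,-4.6,0],[0,0,0],8.5],
    [[0.5,-4.6,0],[0,0,0],8.5],
    [[0.5,-4.6,0],[0,0,0],8.5],
    [[0.5,-4.6,0],[0,0,0],8.5],
    [[0.5,-4.6,0],[0,0,0],8.5],
    [[0.5,-4.6,0],[0,0,0],8.5]
  ]
}}

```text
clock: 38.7
position: [440.1, -137.6, 197.8]
ee_rot: [0.0, 1.0, 0.0, -0.002]
contact_force: [-0.1, -0.9, 1.1]
gripper_width: 85.1
```

>>> {"method": "jog_arm", "body": {
  "rows": [
    [[0.5,-4.6,0],[0,0,0],8.5],
    [[0.5,-4.6,0],[0,0,0],8.5],
    [[0.4,-4.4,0],[0,0,0],8.5],
    [[0.2,-2.4,0],[0,0,0],8.5],
    [[0.1,-1.5,0],[0,0,0],8.5],
    [[0,0,0],[0,0,0],8.5],
    [[0,0,0],[0,0,0],8.5]
  ]
}}

```text
clock: 39.58
position: [425.0, -309.9, 199.0]
ee_rot: [-0.0, 1.0, 0.0, -0.0]
contact_force: [-0.3, 0.2, -0.5]
gripper_width: 84.8
```

```bash
python3 g.py "(426.7,-309.7,50)"
```

```text
t 39.58 p [ 425.  -309.9  199. ] w 84.8 F [-0.3  0.2 -0.5] 
R [[-1.0, -0.001, -0.001], [-0.001, 1.0, 0.001], [0.001, 0.001, -1.0]] j [-0.32  0.24 -0.28 -0.   -1.05 -1.25]
(426.7, -309.7, 50) tool shift cm [-1.80e-01  1.00e-02  1.49e+01]
```

>>> {"method": "jog_arm", "body": {
  "rows": [
    [[-0.1,0,2],[0,0,0],8.5],
    [[0,0,4],[0,0,0],8.5],
    [[0,0,4],[0,0,0],8.5],
    [[0,0,3],[0,0,0],8.5],
    [[0,0,1.8],[0,0,0],8.5],
    [[0,0,0],[0,0,0],7],
    [[0,0,0],[0,0,0],6],
    [[0,0,0],[0,0,0],4.5],
    [[0,0,0],[0,0,0],3.5],
    [[0,0,0],[0,0,0],2.5]
  ]
}}

```text
clock: 40.83
position: [427.0, -310.7, 52.5]
ee_rot: [-0.0, 1.0, -0.0, 0.001]
contact_force: [0.1, 3.5, 6.3]
gripper_width: 35.2
```

>>> {"method": "jog_arm", "body": {
  "rows": [
    [[0,0,0],[0,0,0],2.5],
    [[0,0,0],[0,0,0],2.5],
    [[0,0,0],[0,0,0],2.5],
    [[0,0,0],[0,0,0],2.5]
  ]
}}

```text
clock: 41.32
position: [427.0, -310.7, 52.5]
ee_rot: [-0.0, 1.0, -0.0, 0.001]
contact_force: [-0.4, 3.3, 5.4]
gripper_width: 34.6
```

>>> {"method": "jog_arm", "body": {
  "rows": [
    [[0,0,-1],[0,0,0],2.5],
    [[0,0,-3],[0,0,0],2.5],
    [[0,0,-4],[0,0,0],2.5],
    [[0,0,-4],[0,0,0],2.5],
    [[0,0,-3],[0,0,0],2.5],
    [[0,0,0],[0,0,0],2.5]
  ]
}}

```text
clock: 42.08
position: [427.3, -311.2, 203.7]
ee_rot: [-0.0, 1.0, -0.001, 0.003]
contact_force: [-0.8, 0.2, -3.3]
gripper_width: 34.6
```

```bash
python3 g.py "(553.1,27.5,200)"
```

```text
t 42.08 p [ 427.3 -311.2  203.7] w 34.6 F [-0.8  0.2 -3.3] 
R [[-1.0, -0.0, 0.005], [-0.0, 1.0, -0.002], [-0.005, -0.002, -1.0]] j [-0.32  0.24 -0.27  0.   -1.05 -1.25]
(553.1, 27.5, 200) tool shift cm [-12.58  33.87   0.37]
```

>>> {"method": "jog_arm", "body": {
  "rows": [
    [[-0.8,2.1,0],[0,0,0],2.5],
    [[-1.4,3.8,0],[0,0,0],2.5],
    [[-1.4,3.8,0],[0,0,0],2.5],
    [[-1.4,3.8,0],[0,0,0],2.5],
    [[-1.4,3.8,0],[0,0,0],2.5],
    [[-1.4,3.8,0],[0,0,0],2.5],
    [[-1.4,3.8,0],[0,0,0],2.5],
    [[-1.4,3.8,0],[0,0,0],2.5],
    [[-1.3,3.2,0],[0,0,0],2.5],
    [[-0.7,1.9,0],[0,0,0],2.5]
  ]
}}

```text
clock: 43.32
position: [551.6, 28.6, 199.4]
ee_rot: [-0.001, 1.0, -0.0, -0.002]
contact_force: [0.3, -0.5, -2.1]
gripper_width: 34.9
```

>>> {"method": "jog_arm", "body": {
  "rows": [
    [[0,0,2],[0,0,0],2.5],
    [[0,0,3],[0,0,0],2.5],
    [[0,0,3],[0,0,0],2.5],
    [[0,0,3],[0,0,0],2.5],
    [[0,0,2.5],[0,0,0],2.5],
    [[0,0,0.5],[0,0,0],2.5],
    [[0,0,0],[0,0,0],2.5],
    [[0,0,0],[0,0,0],2.5]
  ]
}}

```text
clock: 44.32
position: [553.0, 27.5, 62.4]
ee_rot: [-0.0, 1.0, 0.0, 0.001]
contact_force: [0.3, 0.9, -2.3]
gripper_width: 34.7
```

```bash
python3 g.py "(553.1,27.5,53.5)"
```

```text
t 44.33 p [553.   27.5  62.4] w 34.7 F [ 0.3  0.9 -2.3] 
R [[-1.0, -0.0, 0.002], [-0.0, 1.0, 0.001], [-0.002, 0.001, -1.0]] j [ 0.34  0.45 -0.38  0.   -0.74 -1.91]
(553.1, 27.5, 53.5) tool shift cm [-0.01 -0.    0.89]
```

>>> {"method": "jog_arm", "body": {
  "rows": [
    [[0,0,0.3],[0,0,0],2.5],
    [[0,0,0.3],[0,0,0],2.5],
    [[0,0,0.2],[0,0,0],2.5],
    [[0,0,0],[0,0,0],2.5],
    [[0,0,0],[0,0,0],2.5]
  ]
}}

```text
clock: 44.95
position: [552.3, 27.5, 53.5]
ee_rot: [-0.0, 1.0, -0.0, 0.0]
contact_force: [-1.8, -0.6, 0.5]
gripper_width: 35.0
```

>>> {"method": "jog_arm", "body": {
  "rows": [
    [[0,0,0.1],[0,0,0],2.5],
    [[0,0,0],[0,0,0],2.5],
    [[0,0,0],[0,0,0],4.5],
    [[0,0,0],[0,0,0],6.0],
    [[0,0,0],[0,0,0],8.5],
    [[0,0,0],[0,0,0],8.5],
    [[0,0,-3],[0,0,0],8.5],
    [[0,0,-4],[0,0,0],8.5],
    [[0,0,-4],[0,0,0],8.5],
    [[0,0,-4],[0,0,0],8.5]
  ]
}}

```text
clock: 46.2
position: [552.0, 27.4, 203.5]
ee_rot: [-0.0, 1.0, 0.0, -0.0]
contact_force: [1.0, 0.6, -0.2]
gripper_width: 84.6
```

```bash
python3 g.py "(496.6,-316.8,200)"
```

```text
t 46.2 p [552.   27.4 203.5] w 84.6 F [ 1.   0.6 -0.2] 
R [[-1.0, -0.0, -0.0], [-0.0, 1.0, 0.0], [0.0, 0.0, -1.0]] j [ 0.34  0.28 -0.21 -0.   -1.07 -1.91]
(496.6, -316.8, 200) tool shift cm [  5.56 -34.41   0.35]
```

>>> {"method": "jog_arm", "body": {
  "rows": [
    [[0.4,-2.2,0],[0,0,0],8.5],
    [[0.6,-4,0],[0,0,0],8.5],
    [[0.6,-4,0],[0,0,0],8.5],
    [[0.6,-4,0],[0,0,0],8.5],
    [[0.6,-4,0],[0,0,0],8.5],
    [[0.7,-4,0],[0,0,0],8.5],
    [[0.6,-4,0],[0,0,0],8.5],
    [[0.6,-4,0],[0,0,0],8.5],
    [[0.5,-2.8,0],[0,0,0],8.5],
    [[0.3,-1.4,0],[0,0,0],8.5]
  ]
}}

```text
clock: 47.45
position: [496.2, -318.0, 201.1]
ee_rot: [0.001, 1.0, 0.0, -0.001]
contact_force: [-0.4, -0.4, 0.5]
gripper_width: 85.0
```

>>> {"method": "jog_arm", "body": {
  "rows": [
    [[0.1,0,1],[0,0,0],8.5],
    [[0,0,2],[0,0,0],8.5],
    [[0,0,0],[0,0,0],8.5],
    [[0,0,0],[0,0,0],8.5]
  ]
}}

```text
clock: 47.95
position: [496.8, -316.0, 172.6]
ee_rot: [-0.001, 1.0, -0.0, 0.0]
contact_force: [0.5, 0.2, 0.7]
gripper_width: 85.2
```

```bash
python3 g.py "(496.6,-316.8,50.5)"
```

```text
t 47.95 p [ 496.8 -316.   172.6] w 85.2 F [0.5 0.2 0.7] 
R [[-1.0, -0.002, 0.0], [-0.002, 1.0, -0.0], [-0.0, -0.0, -1.0]] j [-0.29  0.37 -0.17  0.   -1.03 -1.28]
(496.6, -316.8, 50.5) tool shift cm [ 0.02 -0.07 12.21]
```

>>> {"method": "jog_arm", "body": {
  "rows": [
    [[0,0,2],[0,0,0],8.5],
    [[0,0,3],[0,0,0],8.5],
    [[0,0,3],[0,0,0],8.5],
    [[0,0,2.5],[0,0,0],8.5],
    [[0,0,1.5],[0,0,0],7],
    [[0,0,0],[0,0,0],6],
    [[0,0,0],[0,0,0],4.5],
    [[0,0,0],[0,0,0],3.5],
    [[0,0,0],[0,0,0],2.5],
    [[0,0,0],[0,0,0],2.0]
  ]
}}

```text
clock: 49.2
position: [497.0, -316.8, 53.5]
ee_rot: [-0.0, 1.0, -0.0, 0.001]
contact_force: [-0.4, 1.1, 5.3]
gripper_width: 28.8
```

>>> {"method": "jog_arm", "body": {
  "rows": [
    [[0,0,0],[0,0,0],2.0],
    [[0,0,0],[0,0,0],2.0],
    [[0,0,0],[0,0,0],2.0],
    [[0,0,0],[0,0,0],2.0]
  ]
}}

```text
clock: 49.7
position: [497.1, -316.8, 53.5]
ee_rot: [-0.0, 1.0, -0.0, 0.001]
contact_force: [-0.3, 1.1, 5.2]
gripper_width: 28.8
```

>>> {"method": "jog_arm", "body": {
  "rows": [
    [[0,0,-1],[0,0,0],2.0],
    [[0,0,-3],[0,0,0],2.0],
    [[0,0,-4],[0,0,0],2.0],
    [[0,0,-4],[0,0,-8],2.0],
    [[0,0,-3],[0,0,-10],2.0],
    [[0,0,0],[0,0,-10],2.0],
    [[0,0,0],[0,0,-10],2.0],
    [[0,0,0],[0,0,-10],2.0],
    [[0,0,0],[0,0,-10],2.0],
    [[0,0,0],[0,0,-10],2.0]
  ]
}}

```text
clock: 50.95
position: [495.7, -316.4, 201.9]
ee_rot: [-0.562, 0.827, 0.001, -0.0]
contact_force: [0.4, -1.5, -3.2]
gripper_width: 28.9
```

>>> {"method": "jog_arm", "body": {
  "rows": [
    [[0,0,0],[0,0,-10],2.0],
    [[0,0,0],[0,0,-10],2.0],
    [[0,0,0],[0,0,-2],2.0],
    [[0,0,0],[0,0,0],2.0]
  ]
}}

```text
clock: 51.45
position: [496.1, -316.5, 202.1]
ee_rot: [-0.706, 0.708, 0.0, -0.0]
contact_force: [0.5, -0.7, -2.3]
gripper_width: 29.1
```

```bash
python3 g.py "(613.7,83.6,200)"; python3 - <<'E'
from bench import eyes
import cv2
for n in("scene","top"): cv2.imwrite(f"pics/{n}13.png",eyes.get_image(n)[:,:,::-1])
a=cv2.imread('pics/scene13.png')[80:290,120:400]
cv2.imwrite('pics/c13.png',cv2.resize(a,None,fx=2.8,fy=2.8,interpolation=cv2.INTER_CUBIC))
E
```

```text
t 51.45 p [ 496.1 -316.5  202.1] w 29.1 F [ 0.5 -0.7 -2.3] 
R [[-0.002, -1.0, -0.001], [-1.0, 0.002, 0.0], [-0.0, 0.001, -1.0]] j [-0.29  0.35 -0.13 -0.   -1.1   0.29]
(613.7, 83.6, 200) tool shift cm [-40.03 -11.69   0.22]
```

View pics/c13.png

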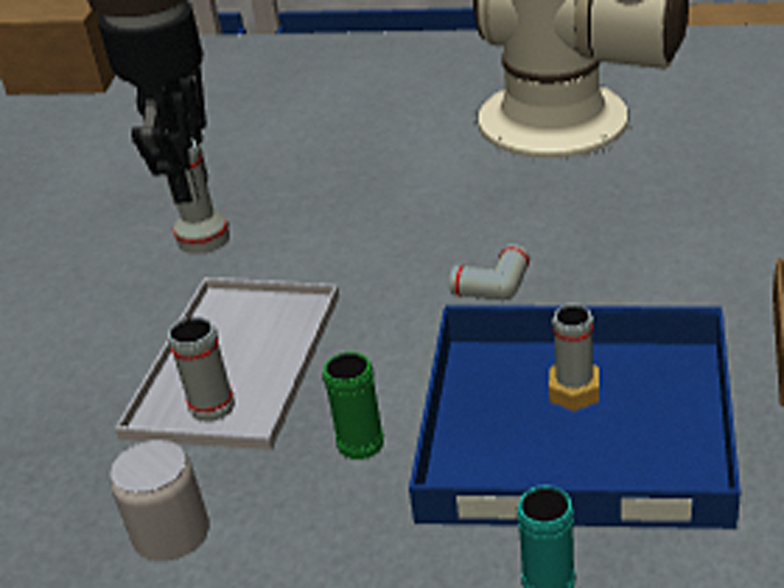

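The adapter stands back in the bin at scene pixel (325,207). The reducer is held upright.

>>> {"method": "jog_arm", "body": {
  "rows": [
    [[-2.5,-0.7,0],[0,0,0],2.0],
    [[-4.4,-1.3,0],[0,0,0],2.0],
    [[-4.4,-1.3,0],[0,0,0],2.0],
    [[-4.4,-1.3,0],[0,0,0],2.0],
    [[-4.4,-1.3,0],[0,0,0],2.0],
    [[-4.4,-1.3,0],[0,0,0],2.0],
    [[-4.4,-1.3,0],[0,0,0],2.0],
    [[-4.4,-1.3,0],[0,0,0],2.0],
    [[-4.2,-1.2,0],[0,0,0],2.0],
    [[-2.5,-0.7,0],[0,0,0],2.0]
  ]
}}

```text
clock: 52.8
position: [613.5, 85.3, 202.1]
ee_rot: [0.707, -0.707, -0.0, 0.0]
contact_force: [-0.2, -0.5, -1.6]
gripper_width: 28.9
```

>>> {"method": "jog_arm", "body": {
  "rows": [
    [[0,0,1],[0,0,0],2.0],
    [[0,0,1],[0,0,0],2.0],
    [[0,0,0],[0,0,0],2.0],
    [[0,0,0],[0,0,0],2.0]
  ]
}}

```text
clock: 53.3
position: [613.2, 82.5, 182.5]
ee_rot: [-0.707, 0.707, -0.0, -0.0]
contact_force: [0.9, -0.2, -0.7]
gripper_width: 28.8
```

```bash
python3 g.py "(613.7,83.6,54.5)"
```

```text
t 53.3 p [613.2  82.5 182.5] w 28.8 F [ 0.9 -0.2 -0.7] 
R [[-0.001, -1.0, 0.0], [-1.0, 0.001, -0.0], [0.0, -0.0, -1.0]] j [ 0.4   0.41 -0.08  0.   -1.08 -0.4 ]
(613.7, 83.6, 54.5) tool shift cm [-0.12 -0.05 12.8 ]
```

>>> {"method": "jog_arm", "body": {
  "rows": [
    [[-0.1,0,2],[0,0,0],2.0],
    [[0,0,3],[0,0,0],2.0],
    [[0,0,3],[0,0,0],2.0],
    [[0,0,2.5],[0,0,0],2.0],
    [[0,0,1.2],[0,0,0],2.0],
    [[0,0,0.5],[0,0,0],2.0],
    [[0,0,0],[0,0,0],2.0],
    [[0,0,0],[0,0,0],2.0]
  ]
}}

```text
clock: 54.3
position: [613.9, 84.7, 61.5]
ee_rot: [0.707, -0.707, 0.001, -0.001]
contact_force: [-0.9, -1.0, -2.0]
gripper_width: 28.8
```

>>> {"method": "jog_arm", "body": {
  "rows": [
    [[0.1,0,0.3],[0,0,0],2.0],
    [[0,0,0.2],[0,0,0],2.0],
    [[0,0,0.1],[0,0,0],2.0],
    [[0,0,0],[0,0,0],2.0],
    [[0,0,0],[0,0,0],2.0]
  ]
}}

```text
clock: 54.92
position: [613.1, 83.4, 54.6]
ee_rot: [0.707, -0.707, -0.0, 0.0]
contact_force: [-1.4, -0.1, 0.6]
gripper_width: 28.7
```

>>> {"method": "jog_arm", "body": {
  "rows": [
    [[0,0,0.1],[0,0,0],2.0],
    [[0,0,0],[0,0,0],2.0],
    [[0,0,0],[0,0,0],4.0],
    [[0,0,0],[0,0,0],6.0],
    [[0,0,0],[0,0,0],8.5],
    [[0,0,0],[0,0,0],8.5],
    [[0,0,-3],[0,0,0],8.5],
    [[0,0,-4],[0,0,0],8.5],
    [[0,0,-4],[0,0,0],8.5],
    [[0,0,-4],[0,0,0],8.5]
  ]
}}

```text
clock: 56.18
position: [613.1, 83.4, 204.6]
ee_rot: [0.707, -0.707, -0.0, -0.0]
contact_force: [1.0, 0.3, 0.3]
gripper_width: 85.0
```

>>> {"method": "jog_arm", "body": {
  "rows": [
    [[2.2,0.3,0],[0,0,0],8.5],
    [[4.5,0.5,0],[0,0,0],8.5],
    [[4.5,0.5,0],[0,0,0],8.5],
    [[4.5,0.5,0],[0,0,0],8.5],
    [[4.5,0.5,0],[0,0,0],8.5],
    [[4.5,0.5,0],[0,0,0],8.5],
    [[4.5,0.5,0],[0,0,0],8.5],
    [[4.5,0.5,0],[0,0,0],8.5],
    [[4.5,0.5,0],[0,0,0],8.5],
    [[2.5,0.3,0],[0,0,0],8.5]
  ]
}}

```text
clock: 57.42
position: [565.9, -325.9, 201.8]
ee_rot: [-0.706, 0.708, 0.001, -0.0]
contact_force: [-0.5, -0.6, 0.2]
gripper_width: 85.1
```

```bash
python3 g.py "(566.6,-324.6,200)"; python3 - <<'E'
from bench import eyes
import cv2
for n in("scene","top"): cv2.imwrite(f"pics/{n}14.png",eyes.get_image(n)[:,:,::-1])
a=cv2.imread('pics/scene14.png')[80:290,120:400]
cv2.imwrite('pics/c14.png',cv2.resize(a,None,fx=2.8,fy=2.8,interpolation=cv2.INTER_CUBIC))
E
```

```text
t 57.42 p [ 565.9 -325.9  201.8] w 85.1 F [-0.5 -0.6  0.2] 
R [[-0.002, -1.0, -0.002], [-1.0, 0.002, 0.001], [-0.001, 0.002, -1.0]] j [-0.28  0.45  0.04 -0.   -1.16  0.27]
(566.6, -324.6, 200) tool shift cm [-0.13 -0.07  0.18]
```

View pics/c14.png

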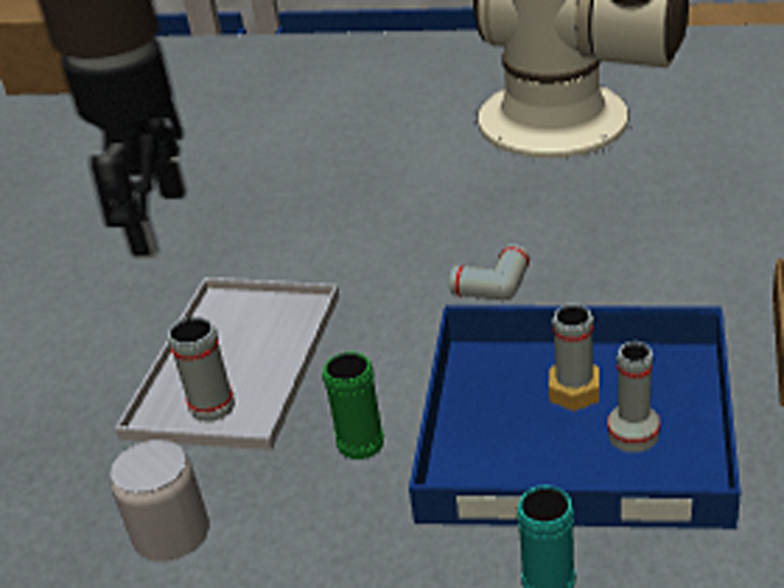

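>>> {"method": "jog_arm", "body": {
  "rows": [
    [[0,0,2],[0,0,0],8.5],
    [[0,0,4],[0,0,0],8.5],
    [[0,0,4],[0,0,0],8.5],
    [[0,0,3],[0,0,0],8.5],
    [[0,0,1.9],[0,0,0],8.5],
    [[0,0,0],[0,0,0],8.5]
  ]
}}

```text
clock: 58.28
position: [565.8, -322.5, 51.9]
ee_rot: [0.707, -0.707, -0.002, 0.001]
contact_force: [0.0, 0.9, 0.1]
gripper_width: 85.0
```

```bash
python3 g.py "(566.6,-324.6,50)"
```

```text
t 58.27 p [ 565.8 -322.5   51.9] w 85.0 F [0.  0.9 0.1] 
R [[0.001, -1.0, -0.005], [-1.0, -0.001, 0.002], [-0.002, 0.005, -1.0]] j [-0.27  0.59 -0.13 -0.   -0.85  0.27]
(566.6, -324.6, 50) tool shift cm [ 0.21 -0.08  0.19]
```

>>> {"method": "jog_arm", "body": {
  "rows": [
    [[0.1,0,0],[0,0,0],7],
    [[0,0,0],[0,0,0],5.5],
    [[0,0,0],[0,0,0],4.6],
    [[0,0,0],[0,0,0],3.5],
    [[0,0,0],[0,0,0],3.0],
    [[0,0,0],[0,0,0],3.0],
    [[0,0,0],[0,0,0],3.0],
    [[0,0,0],[0,0,0],3.0]
  ]
}}

```text
clock: 59.28
position: [567.4, -324.8, 55.3]
ee_rot: [0.707, -0.707, 0.0, 0.0]
contact_force: [-2.7, 1.1, 6.7]
gripper_width: 40.8
```

```bash
python3 g.py
```

```text
t 59.27 p [ 567.4 -324.8   55.3] w 40.8 F [-2.7  1.1  6.7] 
R [[0.001, -1.0, 0.0], [-1.0, -0.001, -0.0], [0.0, -0.0, -1.0]] j [-0.27  0.59 -0.12  0.   -0.86  0.27]
```

>>> {"method": "jog_arm", "body": {
  "rows": [
    [[0,0,-1],[0,0,0],3.0],
    [[0,0,-3],[0,0,0],3.0],
    [[0,0,-4],[0,0,0],3.0],
    [[0,0,-4],[0,0,0],3.0],
    [[0,0,-3],[0,0,0],3.0],
    [[0,0,0],[0,0,0],3.0],
    [[0,0,0],[0,0,0],3.0]
  ]
}}

```text
clock: 60.15
position: [566.5, -324.0, 202.4]
ee_rot: [-0.707, 0.707, 0.002, -0.0]
contact_force: [0.3, 0.8, -2.7]
gripper_width: 40.6
```

```bash
python3 g.py "(607,-28.8,200)"
```

```text
t 60.15 p [ 566.5 -324.   202.4] w 40.6 F [ 0.3  0.8 -2.7] 
R [[-0.0, -1.0, -0.003], [-1.0, 0.0, 0.002], [-0.002, 0.003, -1.0]] j [-0.27  0.45  0.04 -0.   -1.16  0.27]
(607, -28.8, 200) tool shift cm [-29.52  -4.05   0.28]
```

>>> {"method": "jog_arm", "body": {
  "rows": [
    [[-2.1,-0.3,0],[0,0,0],3.0],
    [[-3.7,-0.5,0],[0,0,0],3.0],
    [[-3.7,-0.5,0],[0,0,0],3.0],
    [[-3.7,-0.5,0],[0,0,0],3.0],
    [[-3.7,-0.5,0],[0,0,0],3.0],
    [[-3.7,-0.5,0],[0,0,0],3.0],
    [[-3.7,-0.5,0],[0,0,0],3.0],
    [[-3.2,-0.4,0],[0,0,0],3.0],
    [[-2.0,-0.3,0],[0,0,0],3.0],
    [[0,0,1],[0,0,0],3.0]
  ]
}}

```text
clock: 61.4
position: [607.6, -27.9, 194.0]
ee_rot: [0.708, -0.706, 0.0, -0.0]
contact_force: [0.4, 0.5, -3.8]
gripper_width: 40.9
```

>>> {"method": "jog_arm", "body": {
  "rows": [
    [[0,0,1],[0,0,0],3.0],
    [[0,0,0],[0,0,0],3.0],
    [[0,0,0],[0,0,0],3.0]
  ]
}}

```text
clock: 61.78
position: [607.3, -30.4, 184.3]
ee_rot: [-0.707, 0.707, -0.0, -0.0]
contact_force: [-0.4, -0.3, -2.3]
gripper_width: 40.5
```

```bash
python3 g.py "(607,-28.8,56.3)"
```

```text
t 61.77 p [607.3 -30.4 184.3] w 40.5 F [-0.4 -0.3 -2.3] 
R [[-0.001, -1.0, 0.0], [-1.0, 0.001, -0.0], [0.0, -0.0, -1.0]] j [ 0.22  0.39 -0.1   0.   -1.07 -0.22]
(607, -28.8, 56.3) tool shift cm [-0.16  0.03 12.8 ]
```

>>> {"method": "jog_arm", "body": {
  "rows": [
    [[-0.1,0,2],[0,0,0],3.0],
    [[0,0,3],[0,0,0],3.0],
    [[0,0,3],[0,0,0],3.0],
    [[0,0,2.5],[0,0,0],3.0],
    [[0,0,1.2],[0,0,0],3.0],
    [[0,0,0.5],[0,0,0],3.0],
    [[0,0,0],[0,0,0],3.0],
    [[0,0,0],[0,0,0],3.0]
  ]
}}

```text
clock: 62.78
position: [608.0, -28.5, 63.4]
ee_rot: [0.707, -0.707, 0.001, -0.001]
contact_force: [-0.2, -0.5, -2.2]
gripper_width: 40.7
```

>>> {"method": "jog_arm", "body": {
  "rows": [
    [[0,0,0.3],[0,0,0],3.0],
    [[0,0,0.2],[0,0,0],3.0],
    [[0,0,0],[0,0,0],3.0],
    [[0,0,0],[0,0,0],3.0]
  ]
}}

```text
clock: 63.28
position: [607.3, -28.6, 57.3]
ee_rot: [0.707, -0.707, 0.0, 0.0]
contact_force: [0.1, 0.4, -1.8]
gripper_width: 40.9
```

>>> {"method": "jog_arm", "body": {
  "rows": [
    [[0,0,0.1],[0,0,0],3.0],
    [[0,0,0.1],[0,0,0],3.0],
    [[0,0,0],[0,0,0],3.0]
  ]
}}

```text
clock: 63.65
position: [607.4, -28.6, 56.3]
ee_rot: [0.707, -0.707, 0.0, -0.0]
contact_force: [-3.0, 1.7, 4.5]
gripper_width: 40.8
```

>>> {"method": "jog_arm", "body": {
  "rows": [
    [[0,0,0],[0,0,0],5.0],
    [[0,0,0],[0,0,0],6.5],
    [[0,0,0],[0,0,0],8.5],
    [[0,0,0],[0,0,0],8.5],
    [[0,0,-3],[0,0,0],8.5],
    [[0,0,-4],[0,0,0],8.5],
    [[0,0,-4],[0,0,0],8.5],
    [[0,0,-4],[0,0,0],8.5],
    [[0,0,0],[0,0,0],8.5]
  ]
}}

```text
clock: 64.78
position: [609.3, -28.4, 209.5]
ee_rot: [0.707, -0.707, 0.003, -0.003]
contact_force: [-1.1, -0.8, 0.2]
gripper_width: 84.9
```

>>> {"method": "jog_arm", "body": {
  "rows": [
    [[2.5,1,0],[0,0,0],8.5],
    [[4.5,1.5,0],[0,0,0],8.5],
    [[4.5,1.5,0],[0,0,0],8.5],
    [[4.5,1.5,0],[0,0,0],8.5],
    [[4.5,1.5,0],[0,0,0],8.5],
    [[4.5,1.5,0],[0,0,0],8.5],
    [[4.5,1.5,0],[0,0,0],8.5],
    [[3,1,0],[0,0,0],8.5],
    [[0,0,0],[0,0,0],8.5],
    [[0,0,0],[0,0,0],8.5]
  ]
}}

```text
clock: 66.03
position: [497.1, -353.2, 204.5]
ee_rot: [0.707, -0.707, -0.001, 0.0]
contact_force: [1.2, 0.8, 0.1]
gripper_width: 85.0
```

```bash
python3 g.py; python3 - <<'E'
from bench import eyes
import cv2, numpy as np
for n in("scene","top"): cv2.imwrite(f"pics/{n}15.png",eyes.get_image(n)[:,:,::-1])
r=[]
for n in("0","15"):
    b=cv2.resize(cv2.imread(f'pics/top{n}.png')[130:245,240:365],None,fx=3.1,fy=3.1,interpolation=cv2.INTER_CUBIC)
    a=cv2.resize(cv2.imread(f'pics/scene{n}.png')[180:270,265:390],None,fx=3.1,fy=3.1,interpolation=cv2.INTER_CUBIC)
    r.append(np.vstack([b,a[:240]]))
cv2.imwrite('pics/c15.png',np.hstack(r)[:600])
cv2.imwrite('pics/c15b.png',cv2.resize(cv2.imread('pics/scene15.png')[140:290,150:480],None,fx=2.4,fy=2.4))
E
```

```text
t 66.03 p [ 497.1 -353.2  204.5] w 85.0 F [1.2 0.8 0.1] 
R [[0.0, -1.0, -0.001], [-1.0, -0.0, 0.001], [-0.001, 0.001, -1.0]] j [-0.35  0.38 -0.07 -0.   -1.12  0.35]
```

View pics/c15.png

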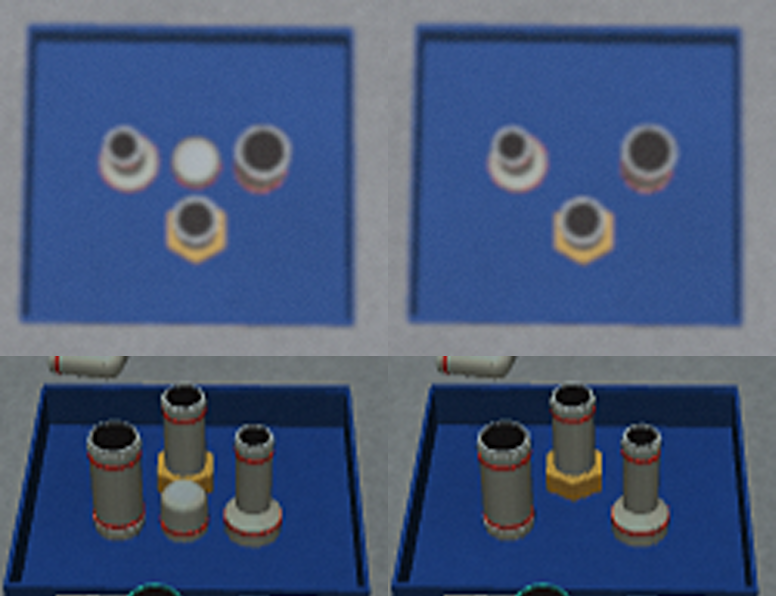

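View pics/c15b.png

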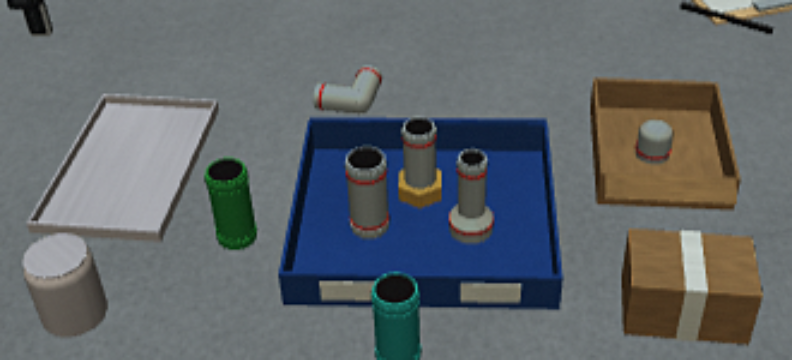

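Compared with the first pictures, the fittings are back in place to within about one pixel (2–3 mm). The cap is in the box at scene pixel (423,198), and the bystanders look unmoved. I hand in the job.

```bash
python3 -c "
from bench import arm
print(arm.job_done())"
```

```text
the job is handed in; nothing more can be done
None
```

I finished the job and handed it in at about 66 s of the 144 s limit; no verdict was reported. I stood the coupling, the reducer and the adapter on the tray and put the cap dome up near the middle of the order box. Then I put the adapter, the reducer and the coupling back where they had stood.

**Last checks:** before-and-after crops from both cameras show the three fittings upright and within about one pixel (2–3 mm) of where they started. The cap stands in the box, the gripper is open and clear of everything, and the carton, tin and elbow look unmoved. I compared the crops by eye.

**Disagreements:** none of the checks failed. In the first measurements the two cameras differed by 2–4 mm in x, so I used their average.

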